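# Nest the chilled sauce station

## Task

Set up the chilled sauce box for service, in this order: lay the freezer block flat and lengthwise in the middle of the box's floor, then seat the pan fully in the box above it, then stand the round cup in the pan's compartment on the robot's left and the square cup in the one on the robot's right, and last lay the lid flat and square on the pan so that it covers it. Leave the shaker and the two sauce bottles where they stand.

Things in the scene. Friction and masses are not known exactly. Their poses are not given: they have to be found in the camera images.
- chill_box: Open box of plain aluminium, fixed to the counter: 170 mm long (x) x 138 mm wide (y) x 72 mm tall, walls 7 mm, floor 5 mm (inside 156 x 124 mm). Origin: centre of its underside, on the counter, z up. Its yaw is within 0.4 rad of the world's, so its +y side is the one on the robot's left.
- freezer_block: Loose white hard-plastic brick with grey moulded ribs, 100 mm long (x) x 50 mm wide (y) x 22 mm tall, about 0.15 kg. Origin: centre of its underside, z up. Gripped across its 50 mm width.
- pan: Loose steel pan, 43 mm tall, 0.35 kg. Body 146 (x) x 114 mm, inside 140 x 108, floor 3; flange 176 x 144 x 3 at its rim. A fixed bar 12 mm wide along x at y = 0, its top 40 mm up, is the grip (pinch across y) and parts it into two 48 mm wide compartments centred at y = +-30. Origin: centre of underside, z up. Seated: flange on the box's walls, underside 32 mm above the box's, 5 mm play.
- round_cup: Loose round open steel sauce cup, 38 mm across, 34 mm tall, wall 3 mm, about 70 g. Origin: centre of its underside, z up.
- square_cup: Loose square open steel sauce cup, 36 x 36 mm (sides along its x and y), 34 mm tall, wall 3 mm, about 70 g. Origin: centre of its underside, z up.
- lid: Loose flat steel lid, 164 mm (x) x 132 mm (y) x 4 mm, about 0.25 kg, with a black bar grip on its middle, 50 mm long along x, 14 mm wide, its top 28 mm above the underside. Origin: centre of its underside, z up; either way round is the same. It lies on the pan's flange (its underside 43 mm above the pan's).
- shaker: Bystander: closed round white shaker with a domed black cap, 47 mm across, 70 mm tall. Origin: centre of its underside.
- tall_bottle: Bystander: squeeze bottle with orange nozzle, yellow body, 60 mm across, 140 mm tall, at the far left of the work. Origin: centre of its underside.
- short_bottle: Bystander: squeeze bottle with orange nozzle, red-brown body, 60 mm across, 110 mm tall, at the far right of the work. Origin: centre of its underside.
There are look-alikes about, which are no part of the job. Leave any green or orange look-alike of the pan alone.

How it is judged:
By the outcome, as a careful person would: the job done as asked, in the order asked, and still so for the second after the job is handed in, with the robot touching nothing.
It also fails if it takes over 144 s, if anything falls off the work surface, if the arm or the gripper's body presses on something with over 40 N, if the wrist force passes 120 N, or if a joint passes its speed limit or range.

## Robot

A 6-joint arm with a two-finger parallel gripper is mounted at the origin on the work surface. World frame = base frame: x ahead of the robot, y to its left, z up, the work surface at z = 0. Lengths are in mm, angles in rad, forces in N, time in s.
With the tool pointing down it reaches from about 400 to 925 mm from the base axis. Payload 12.5 kg.
Tool frame: the origin (TCP) lies on the mounting face of the last link; the fingertips stand 190 mm ahead of it and the grasp point (between the pads) lies 171 mm ahead of it; x points along the fingers, y is the direction in which the jaws open and shut, and the axes are right-handed (so a half turn about x gives the same grasp; the last joint's range is limited). The gripper opens to 95 mm and grips with 3 to 60 N. Pads are 20 mm wide; open, the fingers measure 119 mm over their backs; the gripper's body (75 mm by 180 mm) begins 59 mm behind the grasp point.
Start: joints at [-1.4, 0.491, 1.559, -0, 1.092, -0.106], TCP at [170.819, -601.204, 404.761] pointing down, gripper open.
Joint ranges: [-3.1, 3.1], [-0.84, 2.19], [0.05, 2.79], [-1.13, 4.28], [0.06, 2.93], [-2.69, 2.69]. Speed limits (rad/s): [2.22, 2.22, 2.79, 3.14, 3.14, 3.14].

## Interface

Orientations are given as [roll, pitch, yaw] about the fixed x, y, z axes, in that order (R = Rz(yaw) Ry(pitch) Rx(roll)).
In Python, from cell import env, eyes gives the robot as it stands. The module is installed in compiled form; this text tells all that it offers.
- The arm moves only by the tool jog_arm, never from a script. Its argument "deltas" is one flat list of numbers, 7 for each row, row after row: the shift along the tool's x, y, z in mm, then the turn, a rotation vector about the tool's x, y, z in rad, then the opening, from 0 (shut) to 1 (fully open). A call has 1 to 10 rows; each row shifts and turns the pose as measured when the row begins, along the tool's axes as they then stand; what a row does not reach is not made up. A row lasts 1/8 s, in which the tool goes at most 62.5 mm and 10.7 degrees, less where a joint would pass 70% of its speed; a pose out of reach is approached as far as the arm can. A call is refused whole if a number of a shift passes 62.5 or a number of a turn 0.188, either way. A call with a gripper value outside its range is refused whole. The fingers move at their own pace and stop on an object; the grip force is fixed at half the most. Time passes only in rows, so rows that do not move let the fingers close. It gives the time, the measured TCP pose, the force and the opening at its end, in the units of the state.
- env.state(): the state, without advancing time (a new reading comes with each control period).
- eyes.read_camera(name): name is "scene" or "top" or "wrist"; returns a dict with "image" (400x640x3 uint8, red, green, blue), "fovy" (degrees; the focal length in pixels is half the picture's height over the tangent of half this angle, whatever the lens; pixels are square), "cx", "cy" (the principal point, pixels), "dist" ([k1, k2, p1, p2, k3] as OpenCV has them; the pictures are not rectified), "world_from_camera" (4x4, takes a point from camera to world coordinates). Camera axes: x right, y up, looking along -z (the intrinsics and any distortion apply to the point x, -y, -z); pixel columns grow to the right and rows downward; lengths in mm; the calibration is good to about 2 mm. A picture is of the moment at which its call begins. There is no depth.
- env.job_done(): hands the job in, once; it reports no verdict.
The state is a dict: "t": time; "joints": joint angles; "qvel": joint speeds; "tau": joint torques, N m; "eef_pos": TCP position; "tcp_rot": TCP orientation; "ft_force": force on the tool from outside, world axes, zero at the start; "moment": the same for the moment, N m; "opening": opening from 0.0 (shut) to 1.0 (fully open).
Only numpy, scipy, OpenCV 4.12 (cv2) and the standard library are available. Lean on these libraries where they do the work, as an engineer would, in place of code of your own. Each camera call takes 0.05 s, during which the arm holds its last target.

## Working session

There is one attempt and no reset: what is moved stays moved. The work goes in short steps, Python scripts to look and compute and a tool call to move; the robot and the scene stay as the last step left them, time stands still between calls to the robot, and variables do not carry over. Pictures are saved under pics/ and viewed, and the job is handed in when it is done.

Besides the shell and the picture viewer there is one more tool, called after "Request:" by a JSON object that holds its "name" and its "arguments", one argument or row to a line. jog_arm: Moves the arm, as the interface text tells. Its arguments: {"type":"object","properties":{"deltas":{"type":"array","items":{"type":"number"}}},"required":["deltas"]}

```bash
ls; mkdir -p pics; python3 - <<'E'
from cell import env, eyes
import cv2
print(env.state())
for n in ["scene","top","wrist"]:
    c=eyes.read_camera(n); cv2.imwrite(f"pics/{n}0.png",c["image"][:,:,::-1])
    print(n,c["fovy"],c["cx"],c["cy"],c["dist"],c["world_from_camera"])
E
```

```text
pics
{'t': 0.0, 'joints': array([-1.39959798e+00,  4.91561455e-01,  1.55945107e+00, -1.41712482e-05,
        1.09168617e+00, -1.05599362e-01]), 'qvel': array([-0.00034644, -0.00140974, -0.0023048 , -0.00078504,  0.00153912,
       -0.00111718]), 'tau': array([-2.65271214e-03, -6.12648296e+01, -2.58182555e+01,  6.91968645e-02,
        4.81958874e-02, -9.67027700e-05]), 'eef_pos': array([ 170.81365797, -601.17183083,  404.15989332]), 'tcp_rot': array([-1.66503274,  1.56969022,  1.75336416]), 'ft_force': array([-0.63121937,  0.06857012, -0.32516706]), 'moment': array([-0.00300233,  0.00554084,  0.01535842]), 'opening': 0.9978289176627427}
scene 44.33855572235693 316.3226661013263 195.62218466178342 [-0.01728658  0.          0.          0.          0.        ] [[ 6.53462414e-01 -6.02529741e-01  4.58197321e-01  1.19511240e+03]
 [ 7.56957956e-01  5.19159015e-01 -3.96848296e-01 -6.02079227e+02]
 [ 1.23563166e-03  6.06161553e-01  7.95340584e-01  1.23670108e+03]
 [ 0.00000000e+00  0.00000000e+00  0.00000000e+00  1.00000000e+00]]
top 53.91642725231905 320.50105254529734 202.18019994484428 [-0.0190425  0.         0.         0.         0.       ] [[ 5.75357034e-02  9.68003868e-01 -2.44250190e-01  3.00243273e+02]
 [-9.98337830e-01  5.66077221e-02 -1.08232275e-02 -6.44477421e-01]
 [ 3.34952081e-03  2.44466927e-01  9.69651846e-01  9.22892672e+02]
 [ 0.00000000e+00  0.00000000e+00  0.00000000e+00  1.00000000e+00]]
wrist 58.23072609978772 319.10909603019905 201.4536283907177 [-0.02922254  0.          0.          0.          0.        ] [[ 2.73649204e-01  9.23285838e-01  2.69554028e-01  2.46637878e+02]
 [-9.61828498e-01  2.63100358e-01  7.52604908e-02 -5.79696439e+02]
 [-1.43281585e-03 -2.79859719e-01  9.60039835e-01  3.84187751e+02]
 [ 0.00000000e+00  0.00000000e+00  0.00000000e+00  1.00000000e+00]]
```

View pics/scene0.png

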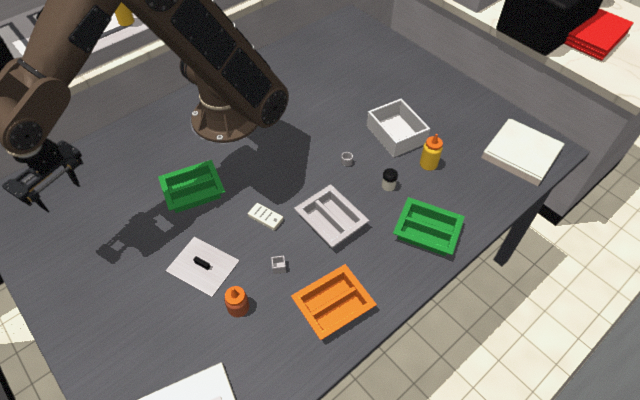

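View pics/top0.png

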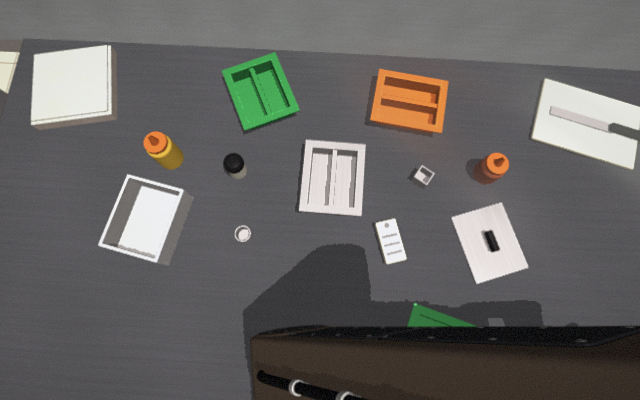

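View pics/wrist0.png

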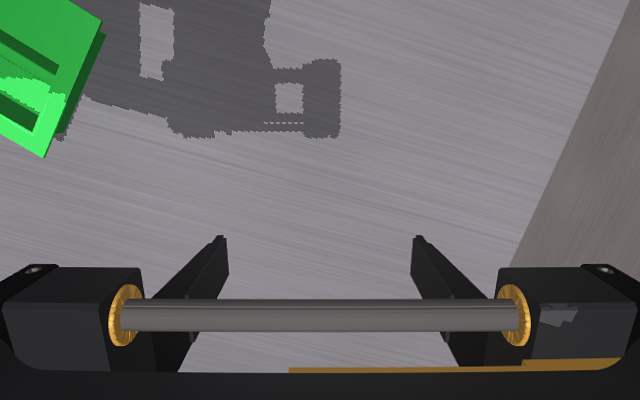

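The top view shows everything: box (145,220), round cup (243,233), pan (333,178), block (390,241), square cup (424,175), lid (490,242), shaker (234,163). Next I'll enlarge it.

```bash
cat > h.py <<'E'
from cell import env, eyes
import numpy as np, cv2
from scipy.spatial.transform import Rotation as R
class Cam:
    def __init__(s,n):
        c=eyes.read_camera(n); s.img=c["image"][:,:,::-1].copy()
        f=200/np.tan(np.radians(c["fovy"])/2); s.K=np.array([[f,0,c["cx"]],[0,f,c["cy"]],[0,0,1.]])
        s.d=np.array(c["dist"],float); s.T=np.array(c["world_from_camera"])
    def ray(s,uv):
        p=cv2.undistortPoints(np.array(uv,float).reshape(-1,1,2),s.K,s.d).reshape(-1,2)
        d=np.c_[p[:,0],-p[:,1],-np.ones(len(p))]@s.T[:3,:3].T
        return s.T[:3,3],d
    def at(s,uv,z):
        o,d=s.ray(uv); return o+d*((z-o[2])/d[:,2])[:,None]
    def proj(s,P):
        q=(np.atleast_2d(P)-s.T[:3,3])@s.T[:3,:3]; q=q*[1,-1,-1]
        return cv2.projectPoints(q.reshape(-1,1,3),np.zeros(3),np.zeros(3),s.K,s.d)[0].reshape(-1,2)
    def crop(s,name,x,y,w,h,k):
        im=cv2.resize(s.img[y:y+h,x:x+w],None,fx=k,fy=k,interpolation=cv2.INTER_CUBIC)
        # ticks every 10 px
        for u in range((x+9)//10*10,x+w,10):
            cv2.line(im,(int((u+.5-x)*k),0),(int((u+.5-x)*k),6 if u%50 else 14),(0,255,255),1)
            if u%20==0: cv2.putText(im,str(u),(int((u-x)*k)-8,24),0,.35,(0,255,255),1)
        for v in range((y+9)//10*10,y+h,10):
            cv2.line(im,(0,int((v+.5-y)*k)),(6,int((v+.5-y)*k)),(0,255,255),1)
            if v%20==0: cv2.putText(im,str(v),(8,int((v-y)*k)+4),0,.35,(0,255,255),1)
        cv2.imwrite("pics/"+name,im)
def tool():
    s=env.state(); M=R.from_euler('xyz',s["tcp_rot"]).as_matrix(); return s,np.array(s["eef_pos"]),M
def down(yaw):
    # tool x down, tool y horizontal at world angle yaw
    x=np.array([0,0,-1.]); y=np.array([np.cos(yaw),np.sin(yaw),0]); return np.c_[x,y,np.cross(x,y)]
def plan(g,yaw):
    """grasp-point goal g, jaw axis yaw (mod pi); prints shift & rotvec in tool axes"""
    s,p,M=tool()
    best=min((down(yaw+k*np.pi) for k in (0,1)),key=lambda D:np.linalg.norm(R.from_matrix(M.T@D).as_rotvec()))
    goal=np.array(g)-171*best[:,0]
    rv=R.from_matrix(M.T@best).as_rotvec()
    cy=np.degrees(np.arctan2(M[1,1],M[0,1]))
    print("grasp",(p+171*M[:,0]).round(1),"jawyaw",cy.round(2),"tilt",M[2,0].round(4),"t",round(s["t"],2),"open",round(s["opening"],3))
    print("shift tool",(M.T@(goal-p)).round(1),"rot",rv.round(4),"F",np.round(s["ft_force"],1),"J6",round(s["joints"][5],2))
E
python3 - <<'E'
from h import *
c=Cam("top")
c.crop("a1.png",90,140,180,135,4)
c.crop("a2.png",290,130,120,145,4)
c.crop("a3.png",400,140,140,150,4)
E
```

```text
(no output)
```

View pics/a1.png

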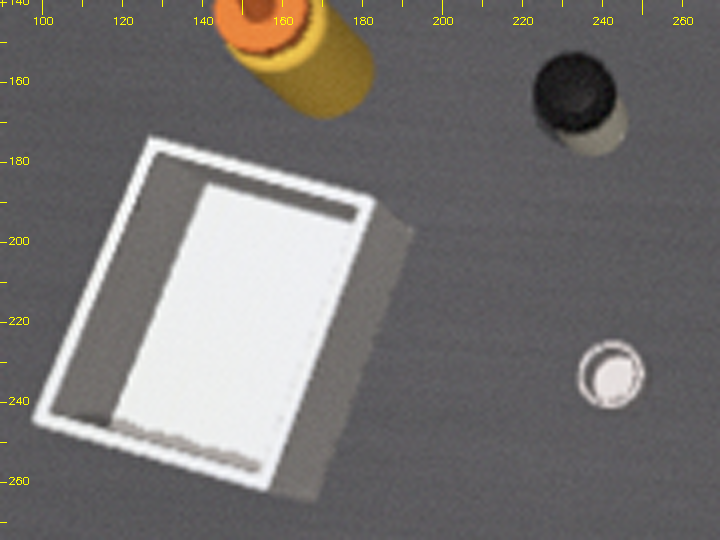

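View pics/a2.png

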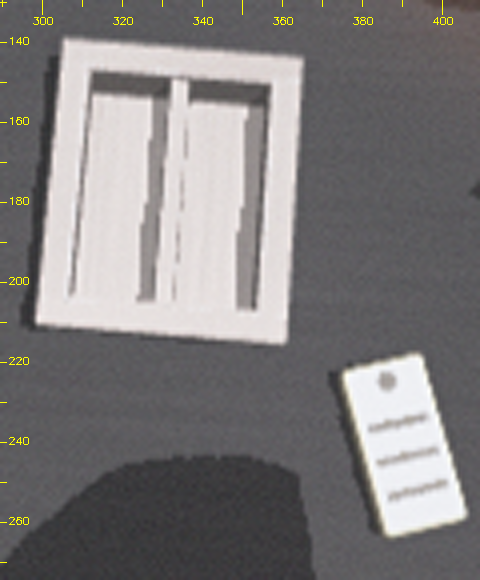

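View pics/a3.png

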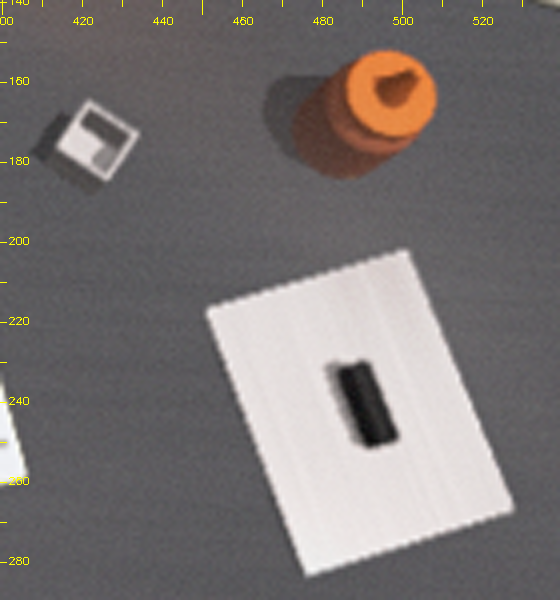

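```bash
cat > fit.py <<'E'
from h import *
from scipy.optimize import least_squares
def rect(L,W,z): return np.array([[L/2,W/2,z],[L/2,-W/2,z],[-L/2,-W/2,z],[-L/2,W/2,z]])
def fit(cam,model,px,x0):
    def pts(q):
        c,s=np.cos(q[2]),np.sin(q[2]); return model@np.array([[c,s,0],[-s,c,0],[0,0,1]])+[q[0],q[1],0]
    r=least_squares(lambda q:(cam.proj(pts(q))-px).ravel(),x0,x_scale=[10,10,.1])
    return r.x, (cam.proj(pts(r.x))-px)
E
python3 - <<'E'
from fit import *
c=Cam("top")
def f(name,L,W,z,crop,ox,oy):
    px=np.array(crop,float)/4-.375+[ox,oy]
    g=c.at(px,z); m=g.mean(0); e=g[0]-g[3]
    q,r=fit(c,rect(L,W,z),px,[m[0],m[1],np.arctan2(e[1],e[0])])
    print(name,q.round(2),"res",r.round(1).tolist())
f("box",170,138,72,[(150,137),(375,198),(267,490),(33,420)],90,140)
f("pan",176,144,43,[(63,38),(303,58),(286,344),(35,324)],290,130)
f("block",100,50,22,[(342,371),(422,353),(467,519),(386,537)],290,130)
f("lid",164,132,4,[(206,311),(407,249),(514,510),(306,577)],400,140)
f("sq",36,36,34,[(90,99),(139,134),(110,181),(56,140)],400,140)
print("lid grip centre@28",c.at([[400+370/4-.4,140+404/4-.4]],28))
print("round",c.at([[90+611/4-.4,140+374/4-.4]],34))
print("shaker cap",c.at([[90+575/4-.4,140+92/4-.4]],66))
E
```

```text
box [ 4.5855e+02  4.0355e+02 -2.1000e-01] res [[-0.1, -0.4], [0.4, -0.1], [0.0, 0.0], [-0.4, 0.4]]
pan [ 5.855e+02 -1.558e+01 -3.000e-02] res [[0.1, 0.3], [-0.1, -0.0], [-0.1, -0.0], [0.0, -0.2]]
block [ 4.4530e+02 -1.5753e+02  2.8000e-01] res [[-0.4, -0.2], [0.3, -0.3], [0.5, 0.1], [-0.4, 0.4]]
lid [ 4.5846e+02 -3.9358e+02  3.4000e-01] res [[-0.4, -0.4], [-0.0, 0.0], [0.4, 0.2], [0.1, 0.0]]
sq [ 6.0708e+02 -2.3338e+02 -6.0000e-01] res [[0.2, -0.2], [0.4, -0.2], [-0.8, -0.5], [0.2, 0.8]]
lid grip centre@28 [[ 457.6477606  -390.34998907   28.        ]]
round [[440.93514217 183.45827733  34.        ]]
shaker cap [[598.35417141 215.02621747  66.        ]]
```

```bash
python3 - <<'E'
from h import *
print(tool()[2].round(2))
plan([445,-157.5,130],0.28+np.pi/2)
print("ref box jaw yaw", np.degrees(-.21+np.pi/2))
E
```

```text
[[-0.    0.27 -0.96]
 [ 0.   -0.96 -0.27]
 [-1.   -0.   -0.  ]]
grasp [ 170.8 -601.1  233.5] jawyaw -74.14 tilt -1.0 t 0.25 open 1.003
shift tool [ 103.7 -351.8 -385. ] rot [-0.0032 -0.0001  0.0005] F [-0.5 -0.5  0.9] J6 -0.11
ref box jaw yaw 77.96788630225271
```

Request:
{"name": "jog_arm", "arguments": {
  "deltas": [5,-35,-38.5,0,0,0,1,5,-35,-38.5,0,0,0,1,5,-35,-38.5,0,0,0,1,5,-35,-38.5,0,0,0,1,5,-35,-38.5,0,0,0,1,5,-35,-38.5,0,0,0,1,5,-35,-38.5,0,0,0,1,5,-35,-38.5,0,0,0,1,5,-35,-38.5,0,0,0,1,5,-35,-38.5,0,0,0,1]
}}

```text
t: 1.5
eef_pos: [452.1, -148.6, 352.9]
tcp_rot: [2.155, 1.568, -0.716]
ft_force: [0.1, -1.4, 0.2]
opening: 1.002
```

```bash
python3 - <<'E'
from h import *
plan([445,-157.5,24],0.28+np.pi/2)
c=Cam("wrist"); cv2.imwrite("pics/w1.png",c.img)
E
```

```text
grasp [ 452.5 -149.   181.9] jawyaw -74.51 tilt -1.0 t 1.5 open 1.002
shift tool [157.9   6.3   9.5] rot [-0.0097 -0.0016 -0.0024] F [ 0.1 -1.4  0.2] J6 0.84
```

View pics/w1.png

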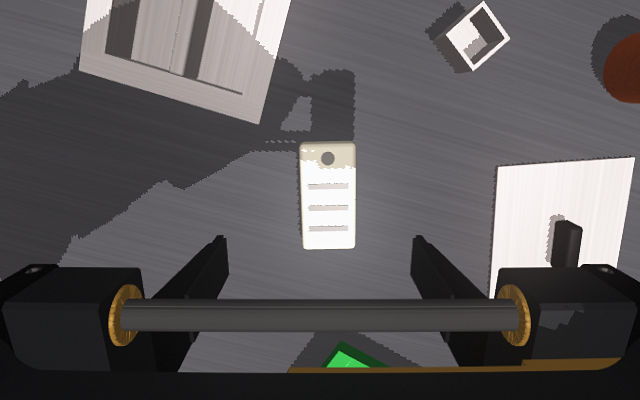

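Wrist view: block with corners ≈(300,143),(355,143),(355,249),(303,249). I'll refine the fit from it.

```bash
python3 - <<'E'
from fit import *
c=Cam("wrist")
px=np.array([(300,143),(355,142.5),(355,249),(303,249)],float)
print(c.at(px,22).round(1))
print(fit(c,rect(100,50,22),px,[445,-157,.28]))
c.crop("w1c.png",290,130,80,130,4)
E
```

```text
[[ 489.4 -118.2   22. ]
 [ 502.5 -163.6   22. ]
 [ 407.8 -193.    22. ]
 [ 394.7 -146.1   22. ]]
(array([ 4.48469409e+02, -1.55245938e+02,  2.90479290e-01]), array([[-1.41552187, -0.20593079],
       [ 1.71024597, -0.73584583],
       [ 0.50878295,  0.16404991],
       [-0.82892063,  1.06555739]]))
```

View pics/w1c.png

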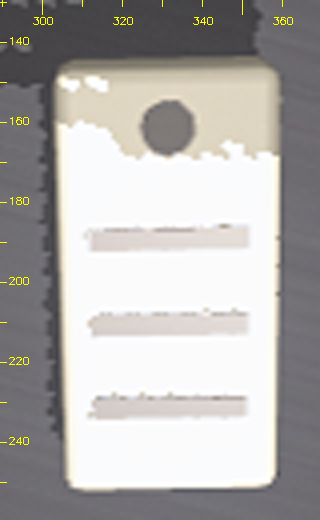

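```bash
python3 - <<'E'
from fit import *
c=Cam("wrist")
px=np.array([(303.8,145.4),(359.4,145.4),(358.4,251.6),(306.6,252.1)],float)
print(fit(c,rect(100,50,22),px,[445,-157,.28]))
# tip check: project fingertips & grasp point
s,p,M=tool()
print(c.proj([p+190*M[:,0]+ M[:,1]*47.5,p+190*M[:,0]-M[:,1]*47.5]))
plan([446.5,-157,23],0.285+np.pi/2)
E
```

```text
(array([ 4.45702559e+02, -1.61422391e+02,  2.90780440e-01]), array([[-1.04838765,  0.30789495],
       [ 1.32597219, -0.5835796 ],
       [ 0.54598936,  0.06162263],
       [-0.84640828,  0.35937929]]))
[[413.43581403 258.09648565]
 [229.94875791 257.91896413]]
grasp [ 452.3 -148.6  181.7] jawyaw -74.27 tilt -1.0 t 1.65 open 1.003
shift tool [158.7   6.5   7.9] rot [-0.0105 -0.001  -0.0017] F [ 0.  -0.1 -0.5] J6 0.84
```

Request:
{"name": "jog_arm", "arguments": {
  "deltas": [20,4,4.5,-0.01,0,0,1,30,4,4.5,0,0,0,1,40,0,0,0,0,0,1,30,0,0,0,0,0,1,0,0,0,0,0,0,1]
}}

```text
t: 2.28
eef_pos: [444.2, -163.6, 231.0]
tcp_rot: [2.167, 1.565, -0.693]
ft_force: [0.4, -0.6, 1.3]
opening: 0.998
```

```bash
python3 - <<'E'
from h import *
plan([445.5,-159.5,22.5],0.285+np.pi/2)
E
```

```text
grasp [ 444.9 -164.2   60. ] jawyaw -73.88 tilt -1.0 t 2.27 open 0.998
shift tool [37.5 -3.7 -2.3] rot [-0.0036 -0.0031 -0.0046] F [ 0.4 -0.6  1.3] J6 0.8
```

Request:
{"name": "jog_arm", "arguments": {
  "deltas": [20,-3.5,-2,0,0,0,1,17,0,0,0,0,0,1,0,0,0,0,0,0,1]
}}

```text
t: 2.65
eef_pos: [445.5, -162.2, 196.7]
tcp_rot: [2.241, 1.561, -0.622]
ft_force: [-0.2, 1.0, 0.2]
opening: 0.999
```

```bash
python3 - <<'E'
from h import *
plan([445.5,-159.5,22.5],0.285+np.pi/2)
plan([445.5,-159.5,22.5],0.285+np.pi/2)
E
```

```text
grasp [ 446.8 -163.1   25.7] jawyaw -74.03 tilt -1.0 t 2.65 open 0.999
shift tool [ 3.1 -2.6 -0.7] rot [-0.0062 -0.0059 -0.0075] F [-0.2  1.   0.2] J6 0.81
grasp [ 446.8 -163.1   25.7] jawyaw -74.03 tilt -1.0 t 2.65 open 0.999
shift tool [ 3.1 -2.6 -0.7] rot [-0.0062 -0.0059 -0.0075] F [-0.2  1.   0.2] J6 0.81
```

Request:
{"name": "jog_arm", "arguments": {
  "deltas": [3,-2.6,-0.5,-0.006,-0.006,-0.007,1,0,0,0,0,0,0,0,0,0,0,0,0,0,0,0,0,0,0,0,0,0,0,0,0,0,0,0,0,0,0,0,0,0,0,0]
}}

```text
t: 3.4
eef_pos: [445.5, -160.0, 196.6]
tcp_rot: [2.271, 1.567, -0.585]
ft_force: [-0.5, 0.9, 0.2]
opening: 0.531
```

```bash
python3 - <<'E'
from h import *
plan([445.5,-159.5,150],0.285+np.pi/2)
E
```

```text
grasp [ 446.1 -160.4   25.6] jawyaw -73.67 tilt -1.0 t 3.4 open 0.531
shift tool [-1.244e+02 -1.000e-01 -4.000e-01] rot [-0.0001 -0.0025 -0.003 ] F [-0.5  0.9  0.2] J6 0.8
```

Request:
{"name": "jog_arm", "arguments": {
  "deltas": [-15,0,0,0,0,0,0,-20,0,0,-0.15,0,0,0,-20,0,0,-0.18,0,0,0,-20,0,0,-0.18,0,0,0,-20,0,0,-0.18,0,0,0,-20,0,0,-0.18,0,0,0,-20,0,0,-0.18,0,0,0,-15,0,0,-0.18,0,0,0,-10,0,0,-0.18,0,0,0,0,0,0,-0.18,0,0,0]
}}

```text
t: 4.65
eef_pos: [443.0, -158.5, 369.7]
tcp_rot: [0.662, 1.565, -0.553]
ft_force: [0.2, -0.4, -2.5]
opening: 0.524
```

```bash
python3 - <<'E'
from h import *
plan([458.5,403.5,180],-.21+np.pi/2)
plan([458.5,403.5,180],-.21+np.pi/2-.3)
c=Cam("wrist"); cv2.imwrite("pics/w2.png",c.img)
E
```

```text
grasp [ 443.8 -159.   198.7] jawyaw 20.37 tilt -1.0 t 4.65 open 0.524
shift tool [  17.1  210.1 -521.5] rot [-1.0052e+00  5.8000e-03 -9.0000e-04] F [ 0.2 -0.4 -2.5] J6 -0.84
grasp [ 443.8 -159.   198.7] jawyaw 20.37 tilt -1.0 t 4.65 open 0.524
shift tool [  17.1  210.1 -521.5] rot [-0.7052  0.0054 -0.0017] F [ 0.2 -0.4 -2.5] J6 -0.84
```

View pics/w2.png

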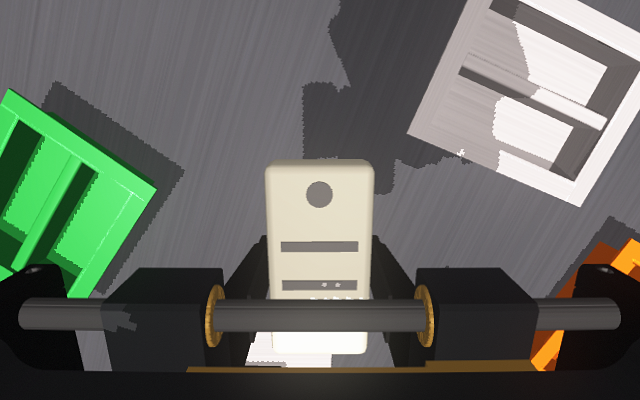

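The block is held squarely. Finishing the turn next.

Request:
{"name": "jog_arm", "arguments": {
  "deltas": [0,0,0,-0.18,0,0,0,0,0,0,-0.18,0,0,0,0,0,0,-0.18,0,0,0,0,0,0,-0.18,0,0,0,0,0,0,-0.18,0,0,0,0,0,0,-0.07,0.006,0,0,0,0,0,0,0,0,0]
}}

```text
t: 5.58
eef_pos: [440.8, -157.2, 373.3]
tcp_rot: [-2.294, 1.569, -2.528]
ft_force: [0.8, -0.8, -2.1]
opening: 0.525
```

```bash
python3 - <<'E'
from h import *
plan([458.5,403.5,180],-.21+np.pi/2)
E
```

```text
grasp [ 440.5 -157.4  202.3] jawyaw 76.56 tilt -1.0 t 5.58 open 0.525
shift tool [  21.7  549.5 -113.1] rot [-0.0246 -0.0013  0.0014] F [ 0.8 -0.8 -2.1] J6 -1.82
```

Request:
{"name": "jog_arm", "arguments": {
  "deltas": [0,45,-10,-0.01,0,0,0,0,55,-11,-0.01,0,0,0,0,55,-11,0,0,0,0,0,55,-11,0,0,0,0,0,55,-11,0,0,0,0,0,55,-11,0,0,0,0,0,55,-11,0,0,0,0,0,55,-11,0,0,0,0,0,50,-10,0,0,0,0,0,0,0,0,0,0,0]
}}

```text
t: 6.82
eef_pos: [457.1, 347.3, 375.8]
tcp_rot: [0.034, 1.568, -0.224]
ft_force: [-0.5, -0.0, -1.9]
opening: 0.525
```

```bash
python3 - <<'E'
from h import *
plan([458.5,403.5,180],-.21+np.pi/2)
c=Cam("wrist"); cv2.imwrite("pics/w3.png",c.img)
E
```

```text
grasp [457.6 347.2 204.8] jawyaw 75.24 tilt -1.0 t 6.83 open 0.525
shift tool [ 24.8  54.7 -13. ] rot [-0.0477  0.0029 -0.    ] F [-0.5 -0.  -1.9] J6 -0.78
```

View pics/w3.png

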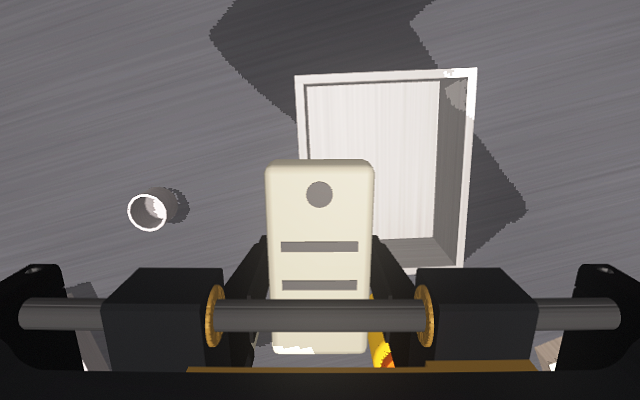

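```bash
python3 - <<'E'
from fit import *
c=Cam("wrist")
c.crop("w3c.png",280,50,210,230,3)
print("pred box", c.proj(np.array([[458.5,403.5,72]])+rect(170,138,0)@np.array([[np.cos(-.21),np.sin(-.21),0],[-np.sin(-.21),np.cos(-.21),0],[0,0,1]])).round(1).tolist())
print("cup", c.at([[147,212]],34))
t=Cam("top"); cv2.imwrite("pics/top1.png",t.img)
print("bottle", t.at([[157,140]],140), "base",t.at([[171,163]],0))
E
```

```text
pred box [[466.4, 271.7], [309.4, 278.8], [296.8, 74.4], [481.2, 65.9]]
cup [[440.18610525 181.38004183  34.        ]]
bottle [[614.23040214 365.91516461 140.        ]] base [[611.33194939 386.61125933   0.        ]]
```

View pics/w3c.png

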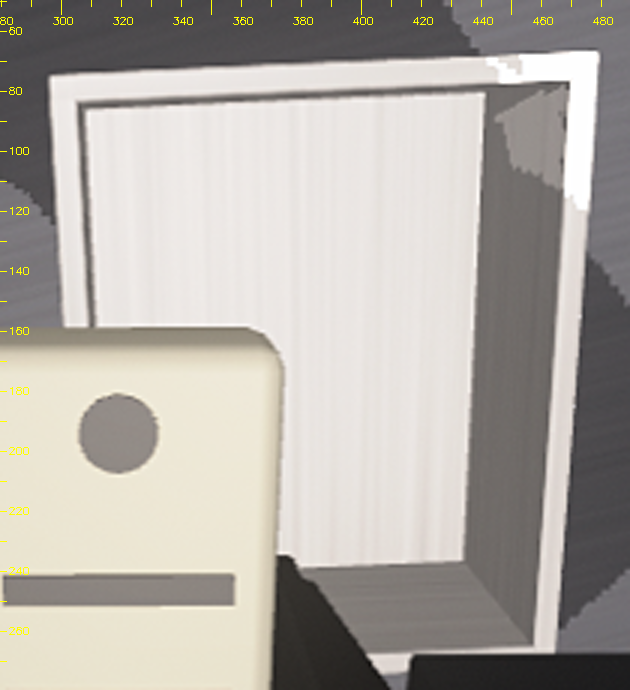

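View pics/top1.png

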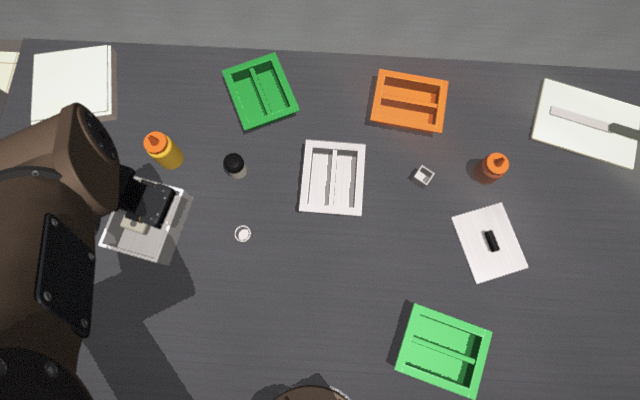

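Request:
{"name": "jog_arm", "arguments": {
  "deltas": [10,27,-7,-0.024,0,0,0,20,27,-6,-0.024,0,0,0,35,0,0,0,0,0,0,30,0,0,0,0,0,0,0,0,0,0,0,0,0]
}}

```text
t: 7.6
eef_pos: [460.4, 394.4, 280.8]
tcp_rot: [-0.103, 1.567, -0.327]
ft_force: [0.0, -0.1, -0.9]
opening: 0.525
```

```bash
python3 - <<'E'
from h import *
plan([458.5,403,31],-.21+np.pi/2)
E
```

```text
grasp [461.  394.2 109.8] jawyaw 77.15 tilt -1.0 t 7.6 open 0.525
shift tool [78.7  8.  -4. ] rot [-0.0142  0.0038  0.0004] F [ 0.  -0.1 -0.9] J6 -0.74
```

Request:
{"name": "jog_arm", "arguments": {
  "deltas": [15,6.5,-3,-0.014,0.003,0,0,20,2,-1,0,0,0,0,15,0,0,0,0,0,0,10,0,0,0,0,0,0,0,0,0,0,0,0,0]
}}

```text
t: 8.22
eef_pos: [459.7, 403.3, 221.7]
tcp_rot: [0.72, 1.565, 0.508]
ft_force: [0.3, 0.4, -0.7]
opening: 0.525
```

```bash
python3 - <<'E'
from h import *
plan([458.5,403,31],-.21+np.pi/2)
E
```

```text
grasp [460.6 403.7  50.7] jawyaw 77.85 tilt -1.0 t 8.22 open 0.525
shift tool [19.7 -0.6 -1.2] rot [-0.0021  0.0041 -0.0036] F [ 0.3  0.4 -0.7] J6 -0.75
```

Request:
{"name": "jog_arm", "arguments": {
  "deltas": [10,0,-1.5,0,0.004,-0.003,0,6,0,0,0,0,0,0,3,0,0,0,0,0,0,0,0,0,0,0,0,0]
}}

```text
t: 8.72
eef_pos: [458.4, 403.8, 202.4]
tcp_rot: [1.093, 1.569, 0.881]
ft_force: [1.0, -0.1, -1.1]
opening: 0.527
```

```bash
python3 - <<'E'
from h import *
plan([458.5,403,31],-.21+np.pi/2)
E
```

```text
grasp [458.6 404.   31.4] jawyaw 77.84 tilt -1.0 t 8.72 open 0.527
shift tool [ 0.4 -0.7  0.2] rot [-0.0022  0.0008 -0.0015] F [ 1.  -0.1 -1.1] J6 -0.75
```

Request:
{"name": "jog_arm", "arguments": {
  "deltas": [1.5,-0.7,0,0,0,0,0,0,0,0,0,0,0,0]
}}

```text
t: 8.98
eef_pos: [458.4, 403.4, 202.0]
tcp_rot: [1.044, 1.567, 0.832]
ft_force: [-1.0, 0.3, -1.9]
opening: 0.527
```

Request:
{"name": "jog_arm", "arguments": {
  "deltas": [0,0,0,0,0,0,0.72,0,0,0,0,0,0,0.72,0,0,0,0,0,0,0.72,-20,0,0,0,0,0,0.72,-40,0,0,0,0,0,0.72,-40,0,0,0,0,0,0.72,-40,0,0,0,0,0,0.72,0,0,0,0,0,0,0.72]
}}

```text
t: 9.98
eef_pos: [458.3, 402.9, 345.9]
tcp_rot: [1.014, 1.568, 0.802]
ft_force: [-0.6, 0.2, 0.2]
opening: 0.718
```

```bash
python3 - <<'E'
from h import *
plan([585.5,-15.5,180],-.03+np.pi/2)
c=Cam("wrist"); cv2.imwrite("pics/w4.png",c.img)
c=Cam("top"); c.crop("t4.png",90,140,180,135,4)
E
```

```text
grasp [458.6 403.2 174.9] jawyaw 77.83 tilt -1.0 t 9.97 open 0.718
shift tool [  -5.8 -382.1  212.6] rot [-0.1824  0.0018 -0.0024] F [-0.6  0.2  0.2] J6 -0.75
```

View pics/w4.png

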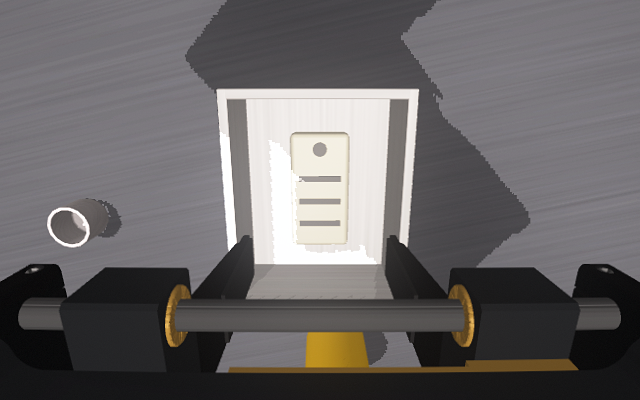

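```bash
python3 - <<'E'
from fit import *
c=Cam("wrist")
print("block",fit(c,rect(100,50,27),np.array([(348,244),(291,244),(291,133),(349,133)],float),[458,403,-.21]))
print("floor",fit(c,rect(156,124,5),np.array([(383,265),(254,265),(246,99),(390,99)],float),[458,403,-.21]))
print("rim",c.at([(218,90),(418,90)],72))
E
```

```text
block (array([ 4.55219164e+02,  4.03330719e+02, -2.15208205e-01]), array([[-0.35175914,  1.76936496],
       [ 0.43620734,  1.58369989],
       [-1.78647642, -1.47025633],
       [ 1.70788948, -1.27085657]]))
floor (array([ 4.56978710e+02,  4.01558272e+02, -2.10644623e-01]), array([[-0.83699762,  0.32305941],
       [ 0.69216571,  0.42621297],
       [-0.53156314, -0.17622932],
       [ 0.65898245, -0.40765081]]))
rim [[361.02060731 353.73092107  72.        ]
 [389.2735055  484.85760879  72.        ]]
```

Request:
{"name": "jog_arm", "arguments": {
  "deltas": [-10,-40,22,0,0,0,0.45,0,-50,28,0,0,0,0.45,0,-50,28,0,0,0,0.45,0,-50,28,0,0,0,0.45,0,-50,28,0,0,0,0.45,0,-50,28,0,0,0,0.45,0,-50,28,0,0,0,0.45,0,-40,22,0,0,0,0.45,0,0,0,-0.18,0,0,0.45,0,0,0,0,0,0,0.45]
}}

```text
t: 11.38
eef_pos: [588.7, -27.2, 337.0]
tcp_rot: [-2.962, 1.545, -2.991]
ft_force: [-0.6, 0.4, -0.5]
opening: 0.45
```

```bash
python3 - <<'E'
from h import *
plan([585.5,-15.5,31],-.03+np.pi/2)
c=Cam("wrist"); cv2.imwrite("pics/w5.png",c.img)
E
```

```text
grasp [584.3 -27.8 166. ] jawyaw 88.34 tilt -0.9997 t 11.38 open 0.45
shift tool [ 1.35e+02  1.22e+01 -1.00e-01] rot [ 0.001  -0.0255  0.0046] F [-0.6  0.4 -0.5] J6 -1.69
```

View pics/w5.png

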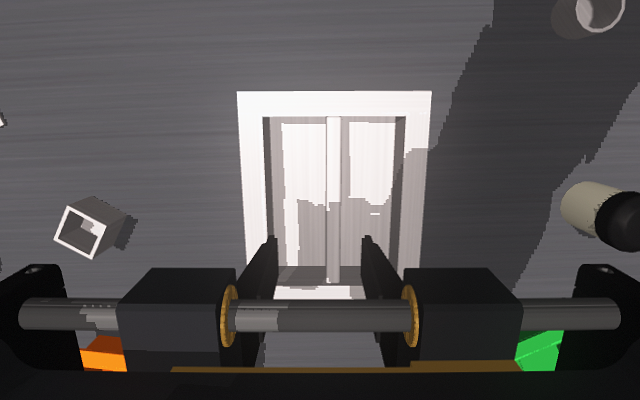

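Request:
{"name": "jog_arm", "arguments": {
  "deltas": [10,12,0,0,-0.025,0.004,0.45,35,0,0,0,0,0,0.45,30,0,0,0,0,0,0.45,0,0,0,0,0,0,0.45]
}}

```text
t: 11.92
eef_pos: [588.2, -12.0, 258.8]
tcp_rot: [-2.925, 1.569, -2.969]
ft_force: [1.3, -1.2, 0.6]
opening: 0.445
```

```bash
python3 - <<'E'
from h import *
plan([585.5,-15.5,31],-.03+np.pi/2)
c=Cam("wrist"); cv2.imwrite("pics/w6.png",c.img)
print(c.proj([[585.5,-15.5,40],[585.5-60,-15.5+1.8,40]]))
E
```

```text
grasp [587.9 -12.1  87.8] jawyaw 87.51 tilt -1.0 t 11.93 open 0.445
shift tool [56.8 -3.6 -2.5] rot [-0.0135 -0.0017  0.0004] F [ 1.3 -1.2  0.6] J6 -1.66
[[313.1642699  232.40828226]
 [311.22570604 129.23188392]]
```

View pics/w6.png

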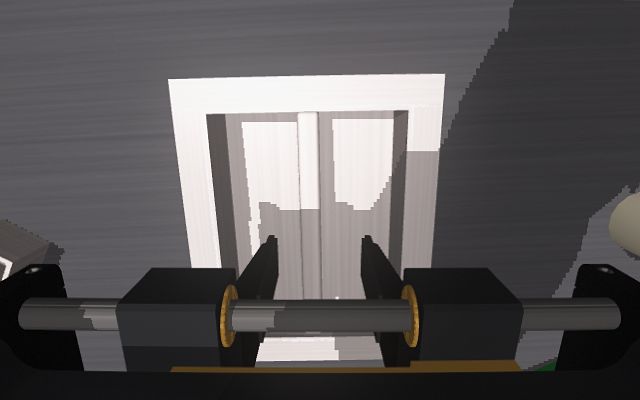

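```bash
python3 - <<'E'
from fit import *
c=Cam("wrist")
print(c.at([(168.5,79.5),(445,73.5),(308,111),(311,232)],43).round(1))
q=[585.5,-16.5,-.03]; C,S=np.cos(q[2]),np.sin(q[2])
print((rect(176,144,43)@np.array([[C,S,0],[-S,C,0],[0,0,1]])+[q[0],q[1],0]).round(1))
plan([585.5,-16.5,30],-.03+np.pi/2)
E
```

```text
[[497.  -87.3  43. ]
 [500.3  57.2  43. ]
 [516.4 -15.1  43. ]
 [585.3 -16.8  43. ]]
[[675.6  52.8  43. ]
 [671.3 -91.1  43. ]
 [495.4 -85.8  43. ]
 [499.7  58.1  43. ]]
grasp [589.2 -12.4  90. ] jawyaw 87.57 tilt -1.0 t 12.03 open 0.45
shift tool [60.  -4.3 -3.2] rot [-0.0124  0.0022  0.0007] F [ 0.1 -0.4 -0.2] J6 -1.66
```

Request:
{"name": "jog_arm", "arguments": {
  "deltas": [15,-4,-2.5,-0.01,0,0,0.45,20,0,0,0,0,0,0.45,0,0,0,0,0,0,0.45]
}}

```text
t: 12.4
eef_pos: [586.2, -16.5, 226.9]
tcp_rot: [-0.191, 1.564, -0.223]
ft_force: [-0.9, -0.1, 0.6]
opening: 0.452
```

```bash
python3 - <<'E'
from h import *
plan([586.5,-16.5,30],-.027+np.pi/2)
E
```

```text
grasp [587.3 -16.7  55.9] jawyaw 88.12 tilt -1.0 t 12.4 open 0.452
shift tool [25.9  0.   0.1] rot [-0.0058  0.0064  0.0013] F [-0.9 -0.1  0.6] J6 -1.68
```

Request:
{"name": "jog_arm", "arguments": {
  "deltas": [15,0,0,-0.005,0.006,0.001,0.45,10,0,0,0,0,0,0.45,0,0,0,0,0,0,0.45,0,0,0,0,0,0,0,0,0,0,0,0,0,0,0,0,0,0,0,0,0,0,0,0,0,0,0,0]
}}

```text
t: 13.28
eef_pos: [586.6, -16.7, 202.1]
tcp_rot: [-0.192, 1.568, -0.22]
ft_force: [0.6, -0.6, -2.8]
opening: 0.124
```

```bash
python3 - <<'E'
from h import *
plan([586.5,-16.5,180],-.027+np.pi/2)
E
```

```text
grasp [587.1 -16.8  31.1] jawyaw 88.42 tilt -1.0 t 13.28 open 0.124
shift tool [-1.489e+02  1.000e-01  3.000e-01] rot [-0.0006  0.0027  0.0005] F [ 0.6 -0.6 -2.8] J6 -1.68
```

Request:
{"name": "jog_arm", "arguments": {
  "deltas": [-10,0,0,0,0,0,0,-20,0,0,0,0,0,0,-30,0,0,0,0,0,0,-35,0,0,0.06,0,0,0,-35,0,0,0.06,0,0,0,-30,0,0,0.06,0,0,0,-10,0,0,0,0,0,0,0,0,0,0,0,0,0]
}}

```text
t: 14.28
eef_pos: [585.0, -16.4, 378.9]
tcp_rot: [-2.68, 1.57, -2.892]
ft_force: [0.4, 0.1, -4.5]
opening: 0.123
```

```bash
python3 - <<'E'
from h import *
plan([458.5,403,200],-.21+np.pi/2)
plan([470,150,205],-.21+np.pi/2)
c=Cam("wrist"); cv2.imwrite("pics/w7.png",c.img)
E
```

```text
grasp [584.9 -16.4 207.9] jawyaw 77.9 tilt -1.0 t 14.28 open 0.123
shift tool [   7.9  383.6 -211.6] rot [-0.0011 -0.0004  0.0002] F [ 0.4  0.1 -4.5] J6 -1.5
grasp [584.9 -16.4 207.9] jawyaw 77.9 tilt -1.0 t 14.28 open 0.123
shift tool [   3.   138.6 -147.3] rot [-0.0011 -0.0004  0.0002] F [ 0.4  0.1 -4.5] J6 -1.5
```

View pics/w7.png

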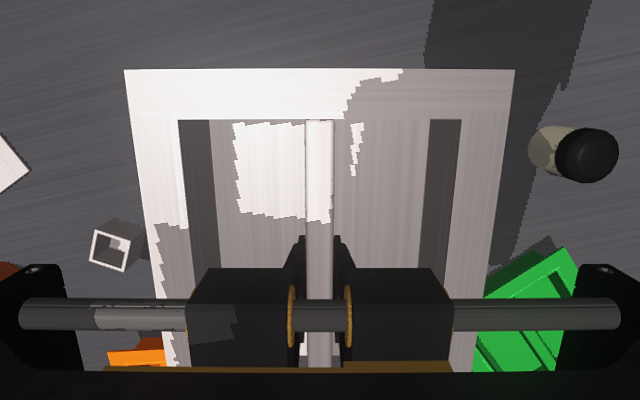

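Pan is held level and straight. Carrying it in two legs, staying clear of the tall bottle.

Request:
{"name": "jog_arm", "arguments": {
  "deltas": [0,30,-32,0,0,0,0,0,37,-39,0,0,0,0,0,37,-39,0,0,0,0,0,40,-35,0,0,0,0,0,48,-15,0,0,0,0,0,48,-13,0,0,0,0,0,48,-13,0,0,0,0,0,48,-13,0,0,0,0,0,40,-8,0,0,0,0,0,0,0,0,0,0,0]
}}

```text
t: 15.58
eef_pos: [455.4, 406.4, 363.7]
tcp_rot: [-2.618, 1.549, -2.823]
ft_force: [-0.6, -0.7, -2.3]
opening: 0.127
```

```bash
python3 - <<'E'
from h import *
plan([458.5,403,180],-.21+np.pi/2)
c=Cam("wrist"); cv2.imwrite("pics/w8.png",c.img)
E
```

```text
grasp [451.8 405.2 192.7] jawyaw 78.26 tilt -0.9998 t 15.57 open 0.127
shift tool [12.6 -2.6  3.9] rot [ 0.0051 -0.0192  0.0111] F [-0.6 -0.7 -2.3] J6 -0.75
```

View pics/w8.png

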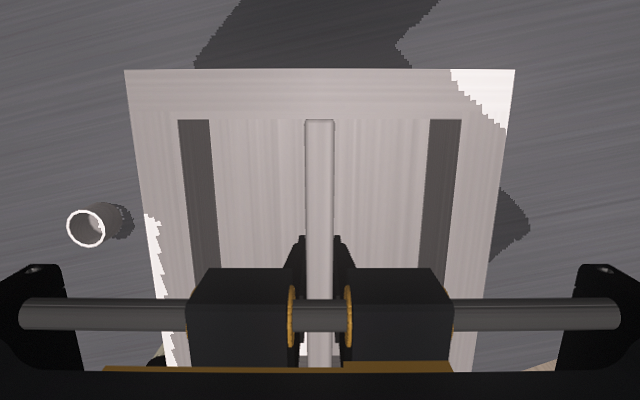

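Request:
{"name": "jog_arm", "arguments": {
  "deltas": [10,-2.5,4,0.005,-0.019,0.011,0,10,0,0,0,0,0,0,0,0,0,0,0,0,0]
}}

```text
t: 16.0
eef_pos: [458.8, 399.5, 340.7]
tcp_rot: [-2.232, 1.565, -2.443]
ft_force: [-0.6, -0.5, -4.3]
opening: 0.124
```

```bash
python3 - <<'E'
from fit import *
plan([458,402.5,120],-.21+np.pi/2)
s,p,M=tool(); g=p+171*M[:,0]
c=Cam("wrist"); cv2.imwrite("pics/w9.png",c.img)
P=c.at([(124.5,69.5),(515,69.5)],g[2]+12)
print("flange corners in tool y,z:",((P-g)@M).round(1))
E
```

```text
grasp [458.  398.9 169.7] jawyaw 77.89 tilt -1.0 t 16.0 open 0.124
shift tool [49.6  3.  -1.2] rot [-0.0014 -0.0037  0.0047] F [-0.6 -0.5 -4.3] J6 -0.75
flange corners in tool y,z: [[-11.3 -72.1 -89.2]
 [-12.   72.1 -89.2]]
```

View pics/w9.png

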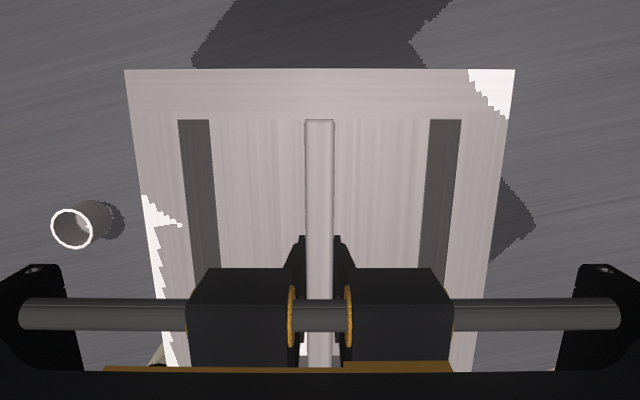

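Request:
{"name": "jog_arm", "arguments": {
  "deltas": [20,3.5,0,0,-0.003,0.004,0,25,0,0,0,0,0,0,10,0,0,0,0,0,0,0,0,0,0,0,0,0]
}}

```text
t: 16.55
eef_pos: [460.3, 402.4, 286.9]
tcp_rot: [0.9, 1.569, 0.688]
ft_force: [0.6, 0.8, -3.3]
opening: 0.123
```

```bash
python3 - <<'E'
from fit import *
plan([459.2,402.5,63],-.21+np.pi/2)
c=Cam("scene"); c.crop("s1.png",330,60,140,120,5)
E
```

```text
grasp [460.6 402.7 115.9] jawyaw 77.84 tilt -1.0 t 16.55 open 0.123
shift tool [52.9 -0.2 -1.1] rot [-0.0023  0.0014 -0.0018] F [ 0.6  0.8 -3.3] J6 -0.75
```

View pics/s1.png

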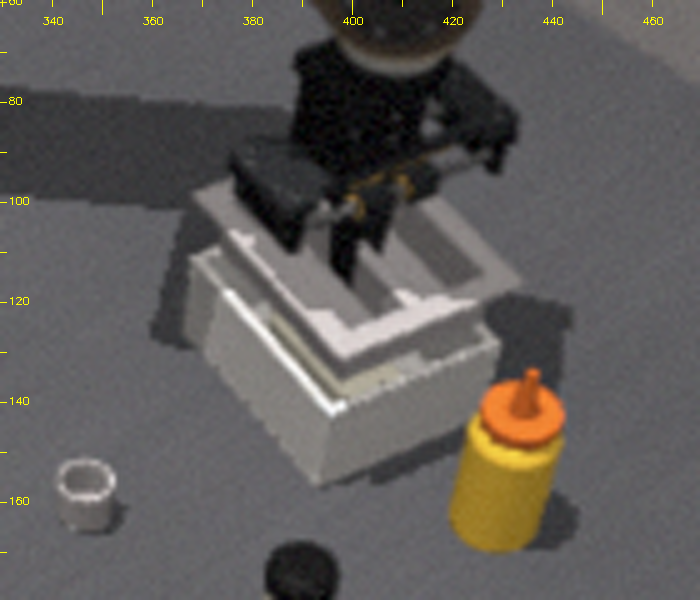

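Pan hangs over the box, square to it. Descending.

Request:
{"name": "jog_arm", "arguments": {
  "deltas": [10,0,-1,-0.002,0.001,-0.001,0,8,0,0,0,0,0,0,8,0,0,0,0,0,0,0,0,0,0,0,0,0]
}}

```text
t: 17.1
eef_pos: [459.4, 402.9, 261.0]
tcp_rot: [0.889, 1.567, 0.679]
ft_force: [-0.8, -0.6, -3.4]
opening: 0.126
```

```bash
python3 - <<'E'
from fit import *
plan([459.2,402.5,63],-.21+np.pi/2)
E
```

```text
grasp [459.9 403.3  90. ] jawyaw 77.97 tilt -1.0 t 17.1 open 0.126
shift tool [27.  -0.5 -0.2] rot [ 0.0001  0.0023 -0.0028] F [-0.8 -0.6 -3.4] J6 -0.75
```

Underside at about 59, inside the rim with no contact force.

Request:
{"name": "jog_arm", "arguments": {
  "deltas": [9,-0.5,-0.5,0,0.002,-0.003,0,8,0,0,0,0,0,0,5,0,0,0,0,0,0,0,0,0,0,0,0,0]
}}

```text
t: 17.6
eef_pos: [458.9, 402.5, 237.4]
tcp_rot: [-1.36, 1.57, -1.57]
ft_force: [-0.3, -0.2, -3.3]
opening: 0.125
```

```bash
python3 - <<'E'
from fit import *
plan([459.2,402.5,63],-.21+np.pi/2)
E
```

```text
grasp [458.9 402.4  66.4] jawyaw 77.97 tilt -1.0 t 17.6 open 0.125
shift tool [3.4 0.  0.3] rot [0.0001 0.0001 0.0005] F [-0.3 -0.2 -3.3] J6 -0.75
```

Request:
{"name": "jog_arm", "arguments": {
  "deltas": [2.5,0,0,0,0,0,0,1.5,0,0,0,0,0,0,0,0,0,0,0,0,0]
}}

```text
t: 17.98
eef_pos: [459.0, 402.6, 234.3]
tcp_rot: [0.299, 1.57, 0.089]
ft_force: [0.7, -0.1, -2.7]
opening: 0.126
```

```bash
python3 - <<'E'
from fit import *
plan([459.2,402.5,63],-.21+np.pi/2)
E
```

```text
grasp [459.1 402.6  63.3] jawyaw 77.97 tilt -1.0 t 17.98 open 0.126
shift tool [ 0.3 -0.   0.3] rot [ 0.0001  0.0009 -0.0003] F [ 0.7 -0.1 -2.7] J6 -0.75
```

Request:
{"name": "jog_arm", "arguments": {
  "deltas": [1.2,0,0,0,0,0,0,0,0,0,0,0,0,0]
}}

```text
t: 18.23
eef_pos: [458.9, 402.6, 234.2]
tcp_rot: [0.528, 1.569, 0.319]
ft_force: [0.0, -0.2, -3.6]
opening: 0.124
```

Request:
{"name": "jog_arm", "arguments": {
  "deltas": [0,0,0,0,0,0,0.42,0,0,0,0,0,0,0.42,0,0,0,0,0,0,0.42,-20,0,0,0,0,0,0.42,-35,0,0,0,0,0,0.42,-35,0,0,0,0,0,0.42,-30,0,0,0,0,0,0.42,0,0,0,0,0,0,0.42]
}}

```text
t: 19.23
eef_pos: [459.1, 402.6, 357.4]
tcp_rot: [0.615, 1.568, 0.405]
ft_force: [0.3, 0.3, -0.5]
opening: 0.418
```

```bash
python3 - <<'E'
from fit import *
plan([441,182.5,27],-.21)
c=Cam("wrist"); cv2.imwrite("pics/w10.png",c.img)
c=Cam("scene"); c.crop("s2.png",330,60,140,120,5)
E
```

```text
grasp [459.4 402.8 186.4] jawyaw 77.97 tilt -1.0 t 19.23 open 0.418
shift tool [ 159.2 -219.3   27.9] rot [-1.5707e+00  2.5000e-03  4.0000e-04] F [ 0.3  0.3 -0.5] J6 -0.75
```

View pics/w10.png

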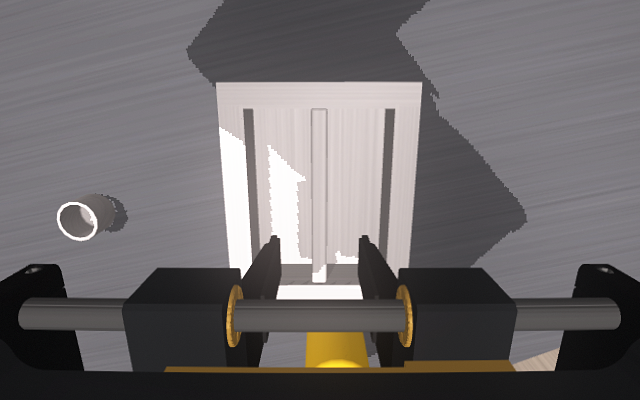

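View pics/s2.png

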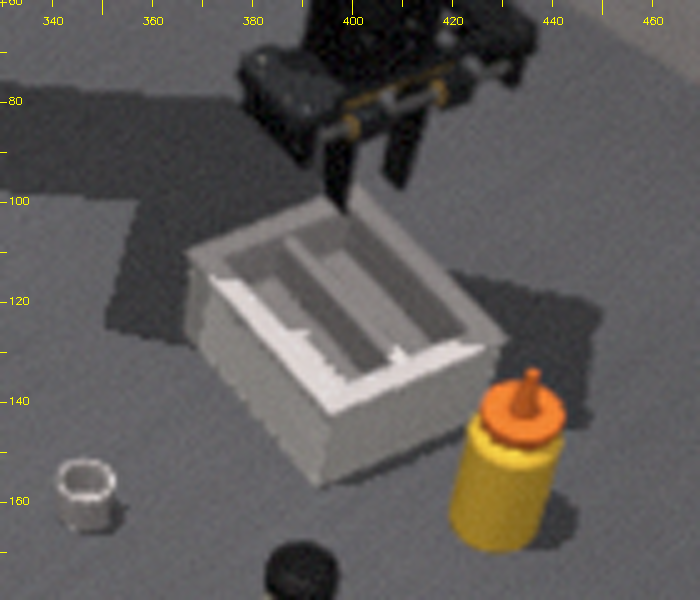

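```bash
python3 - <<'E'
from fit import *
c=Cam("wrist")
P=c.at([(217,82.5),(421,82.5)],75); print(P)
e=P[1]-P[0]; a=np.arctan2(e[1],e[0])-np.pi/2; print("len",np.linalg.norm(e),"yaw",a,"centre",P.mean(0)+88*np.array([np.cos(a),np.sin(a),0]))
c.crop("w10c.png",50,190,90,60,6)
E
```

```text
[[356.55834814 351.47933591  75.        ]
 [385.90953074 489.41460621  75.        ]]
len 141.02351121522827 yaw -0.20966240621843446 centre [457.30684801 402.13155651  75.        ]
```

View pics/w10c.png

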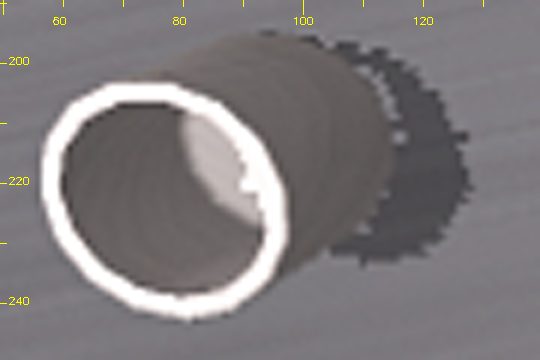

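Request:
{"name": "jog_arm", "arguments": {
  "deltas": [-10,-30,4,0,0,0,0.8,0,-50,6,0,0,0,0.8,0,-50,6,0,0,0,0.8,0,-50,6,0,0,0,0.8,0,-35,4,0,0,0,0.8]
}}

```text
t: 20.0
eef_pos: [438.4, 182.6, 358.8]
tcp_rot: [-2.432, 1.558, -2.638]
ft_force: [0.4, -0.8, 0.5]
opening: 0.79
```

Request:
{"name": "jog_arm", "arguments": {
  "deltas": [0,0,0,0.18,0,0,0.8,0,0,0,0.18,0,0,0.8,0,0,0,0.18,0,0,0.8,0,0,0,0.18,0,0,0.8,0,0,0,0.18,0,0,0.8,0,0,0,0.18,0,0,0.8,0,0,0,0.18,0,0,0.8,0,0,0,0.18,0,0,0.8,0,0,0,0.13,0,0,0.8,0,0,0,0,0,0,0.8]
}}

```text
t: 21.25
eef_pos: [437.5, 179.4, 347.8]
tcp_rot: [-0.965, 1.537, -2.795]
ft_force: [0.3, 0.5, -0.6]
opening: 0.798
```

```bash
python3 - <<'E'
from fit import *
plan([441,182.5,27],-.21)
c=Cam("wrist"); cv2.imwrite("pics/w11.png",c.img)
E
```

```text
grasp [432.1 177.4 176.9] jawyaw -14.9 tilt -0.9994 t 21.25 open 0.798
shift tool [149.6   6.7  -6.8] rot [-0.0498  0.0186  0.0283] F [ 0.3  0.5 -0.6] J6 0.51
```

View pics/w11.png

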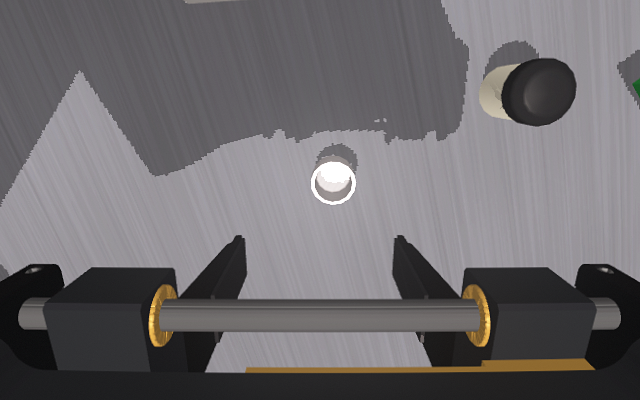

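```bash
python3 - <<'E'
from fit import *
c=Cam("wrist"); print(c.at([(333,183)],34))
E
```

```text
[[440.98168149 182.10448696  34.        ]]
```

Request:
{"name": "jog_arm", "arguments": {
  "deltas": [10,7,-7,-0.05,0.018,0.028,0.8,40,0,0,0,0,0,0.8,40,0,0,0,0,0,0.8,0,0,0,0,0,0,0.8]
}}

```text
t: 21.85
eef_pos: [446.3, 184.4, 255.5]
tcp_rot: [1.904, 1.569, 0.137]
ft_force: [-0.1, -0.5, 0.4]
opening: 0.798
```

```bash
python3 - <<'E'
from fit import *
plan([441,182.5,27],-.21)
c=Cam("wrist"); cv2.imwrite("pics/w12.png",c.img)
E
```

```text
grasp [446.6 184.5  84.5] jawyaw -11.19 tilt -1.0 t 21.85 open 0.798
shift tool [57.5 -4.9  3. ] rot [ 0.0147 -0.0006 -0.0018] F [-0.1 -0.5  0.4] J6 0.45
```

View pics/w12.png

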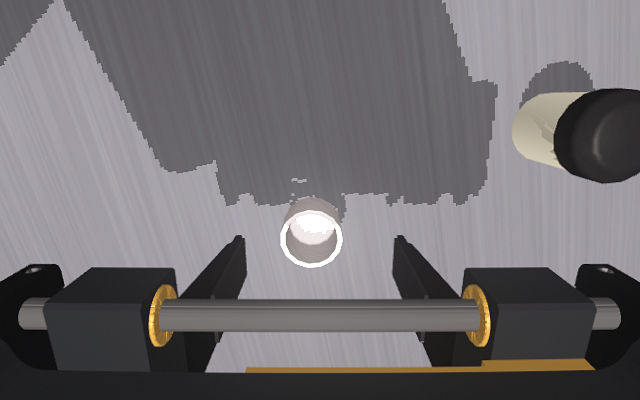

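Request:
{"name": "jog_arm", "arguments": {
  "deltas": [20,-5,3,0.014,0,0,0.8,20,0,0,0,0,0,0.8,15,0,0,0,0,0,0.8,0,0,0,0,0,0,0.8]
}}

```text
t: 22.4
eef_pos: [443.0, 183.1, 205.8]
tcp_rot: [2.012, 1.558, 0.236]
ft_force: [-1.2, 0.2, 0.1]
opening: 0.801
```

```bash
python3 - <<'E'
from fit import *
plan([441,182.2,27],-.21)
c=Cam("wrist"); cv2.imwrite("pics/w13.png",c.img)
print(c.at([(320,280)],34))
E
```

```text
grasp [445.  183.6  34.9] jawyaw -11.81 tilt -0.9999 t 22.4 open 0.801
shift tool [ 7.8 -1.8  1.4] rot [ 0.0039 -0.0053 -0.0112] F [-1.2  0.2  0.1] J6 0.46
[[444.55652637 179.78018908  34.        ]]
```

View pics/w13.png

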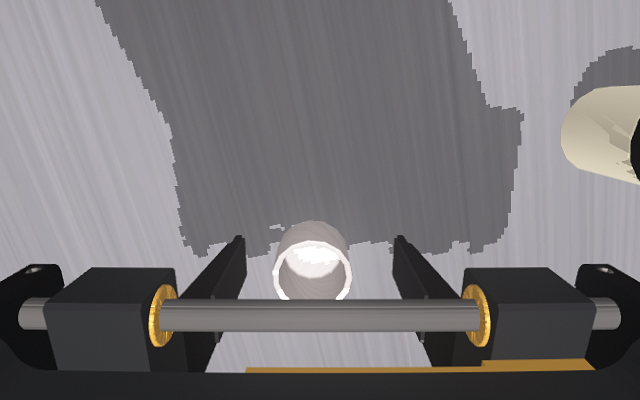

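Request:
{"name": "jog_arm", "arguments": {
  "deltas": [8,-2,1.4,0.004,-0.005,-0.011,0.8,0,0,0,0,0,0,0.8,0,0,0,0,0,0,0,0,0,0,0,0,0,0,0,0,0,0,0,0,0,0,0,0,0,0,0,0,0,0,0,0,0,0,0,0,0,0,0,0,0,0]
}}

```text
t: 23.45
eef_pos: [441.2, 182.3, 199.5]
tcp_rot: [2.123, 1.568, 0.342]
ft_force: [-0.5, 0.2, 0.4]
opening: 0.391
```

```bash
python3 - <<'E'
from fit import *
a=-.21
print(np.array([457.7,402.5])+30*np.array([-np.sin(a),np.cos(a)]), np.array([457.7,402.5])-30*np.array([-np.sin(a),np.cos(a)]))
plan([464,431.8,180],-.21)
E
```

```text
[463.953797   431.84092744] [451.446203   373.15907256]
grasp [441.6 182.5  28.5] jawyaw -12.04 tilt -1.0 t 23.45 open 0.391
shift tool [-151.2  -29.3 -249. ] rot [-0.0001 -0.0015 -0.0025] F [-0.5  0.2  0.4] J6 0.46
```

Request:
{"name": "jog_arm", "arguments": {
  "deltas": [-20,0,0,0,0,0,0,-40,0,0,0,0,0,0,-50,0,0,0,0,0,0,-40,-2,-30,0,0,0,0,0,-5,-50,0,0,0,0,0,-5,-50,0,0,0,0,0,-5,-50,0,0,0,0,0,-5,-40,0,0,0,0,0,0,0,0,0,0,0]
}}

```text
t: 24.58
eef_pos: [465.5, 408.2, 354.6]
tcp_rot: [2.619, 1.569, 0.836]
ft_force: [-0.2, -0.2, -0.6]
opening: 0.394
```

```bash
python3 - <<'E'
from fit import *
plan([452.3,434.3,100],-.21)
c=Cam("wrist"); cv2.imwrite("pics/w14.png",c.img)
E
```

```text
grasp [465.7 408.5 183.6] jawyaw -12.16 tilt -1.0 t 24.57 open 0.394
shift tool [ 83.6 -18.5 -22.6] rot [-0.0022 -0.0019 -0.0011] F [-0.2 -0.2 -0.6] J6 0.83
```

View pics/w14.png

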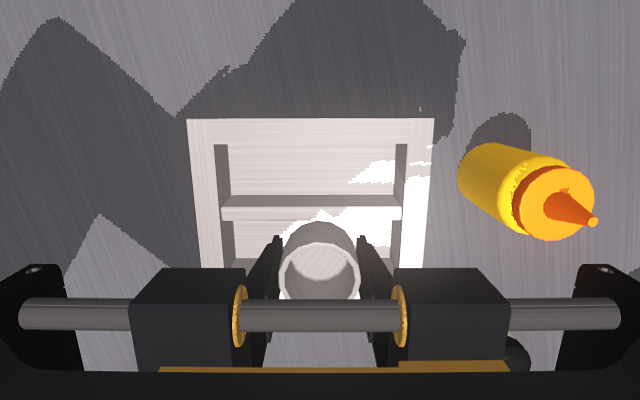

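Cup held upright; the pan's left (+y) compartment is ahead of it (rows 145–200), bottle clear at the right.

Request:
{"name": "jog_arm", "arguments": {
  "deltas": [10,-10,-12,0,0,0,0,25,-8,-11,0,0,0,0,35,0,0,0,0,0,0,0,0,0,0,0,0,0]
}}

```text
t: 25.12
eef_pos: [451.3, 432.7, 281.7]
tcp_rot: [-1.546, 1.57, 2.95]
ft_force: [0.4, -0.4, -1.0]
opening: 0.394
```

```bash
python3 - <<'E'
from fit import *
plan([452.3,434.3,64],-.21)
c=Cam("wrist"); cv2.imwrite("pics/w15.png",c.img)
E
```

```text
grasp [451.2 432.7 110.7] jawyaw -12.39 tilt -1.0 t 25.12 open 0.394
shift tool [46.7  0.7 -1.7] rot [-0.0062  0.      0.0004] F [ 0.4 -0.4 -1. ] J6 0.87
```

View pics/w15.png

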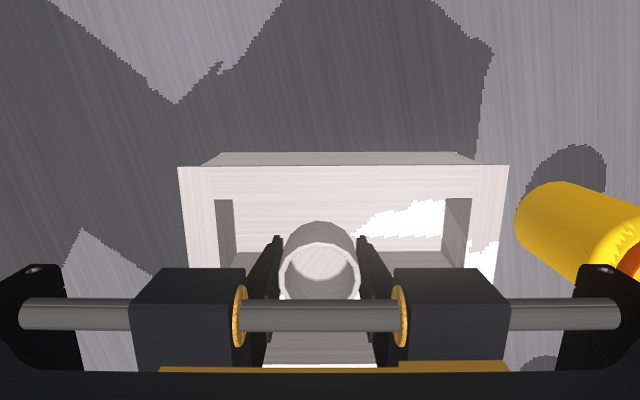

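Request:
{"name": "jog_arm", "arguments": {
  "deltas": [15,0.7,-1.5,-0.006,0,0,0,15,0,0,0,0,0,0,10,0,0,0,0,0,0,0,0,0,0,0,0,0]
}}

```text
t: 25.68
eef_pos: [453.3, 434.3, 243.2]
tcp_rot: [2.501, 1.565, 0.72]
ft_force: [0.3, -0.4, -0.9]
opening: 0.394
```

```bash
python3 - <<'E'
from fit import *
plan([452.3,434.3,64],-.21)
E
```

```text
grasp [454.1 435.   72.2] jawyaw -12.08 tilt -1.0 t 25.68 open 0.394
shift tool [ 8.2 -1.   0.3] rot [-0.0008 -0.0047 -0.0035] F [ 0.3 -0.4 -0.9] J6 0.87
```

Request:
{"name": "jog_arm", "arguments": {
  "deltas": [5,-1,0.3,0,-0.005,-0.003,0,3,0,0,0,0,0,0,1.5,0,0,0,0,0,0,0,0,0,0,0,0,0]
}}

```text
t: 26.18
eef_pos: [452.4, 434.4, 234.8]
tcp_rot: [2.03, 1.569, 0.249]
ft_force: [0.5, -0.1, 0.2]
opening: 0.393
```

```bash
python3 - <<'E'
from fit import *
plan([452.3,434.3,63.5],-.21)
c=Cam("wrist"); cv2.imwrite("pics/w16.png",c.img)
E
```

```text
grasp [452.7 434.5  63.8] jawyaw -12.08 tilt -1.0 t 26.18 open 0.393
shift tool [ 0.3 -0.1  0.1] rot [-0.0008 -0.0008 -0.0016] F [ 0.5 -0.1  0.2] J6 0.87
```

View pics/w16.png

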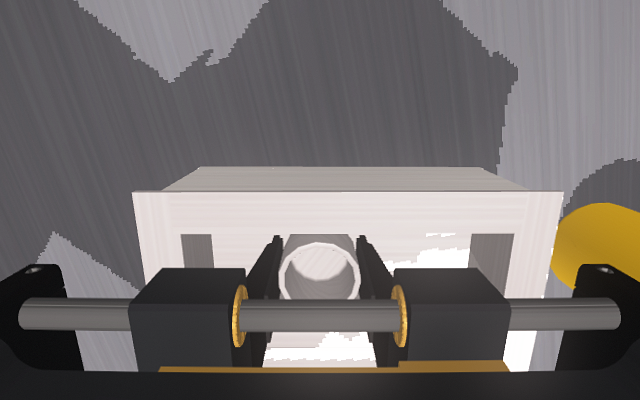

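Request:
{"name": "jog_arm", "arguments": {
  "deltas": [0.8,0,0,0,0,0,0,0,0,0,0,0,0,0.7,0,0,0,0,0,0,0.7,0,0,0,0,0,0,0.7,-20,0,0,0,0,0,0.7,-35,0,0,0,0,0,0.7,-35,0,0,0,0,0,0.7,-30,0,0,0,0,0,0.7,0,0,0,0,0,0,0.7]
}}

```text
t: 27.35
eef_pos: [452.3, 434.4, 356.9]
tcp_rot: [1.582, 1.57, -0.199]
ft_force: [-0.3, 1.2, -0.8]
opening: 0.7
```

```bash
python3 - <<'E'
from fit import *
plan([607,-233.4,120],-.6+np.pi/2)
plan([607,-233.4,120],-.6)
c=Cam("wrist"); cv2.imwrite("pics/w17.png",c.img)
E
```

```text
grasp [452.5 434.4 185.9] jawyaw -12.08 tilt -1.0 t 27.35 open 0.7
shift tool [ 66.2 291.  620.6] rot [-1.1817e+00  5.0000e-04 -7.0000e-04] F [-0.3  1.2 -0.8] J6 0.87
grasp [452.5 434.4 185.9] jawyaw -12.08 tilt -1.0 t 27.35 open 0.7
shift tool [ 66.2 291.  620.6] rot [ 3.891e-01 -2.000e-04 -8.000e-04] F [-0.3  1.2 -0.8] J6 0.87
```

View pics/w17.png

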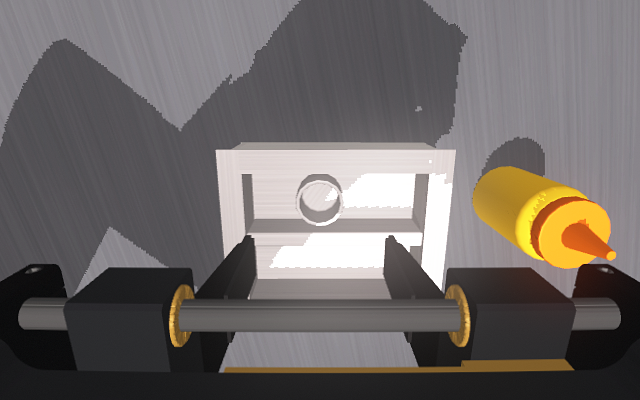

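Request:
{"name": "jog_arm", "arguments": {
  "deltas": [0,18,40,0,0,0,0.8,0,23,50,0,0,0,0.8,0,23,50,0,0,0,0.8,0,23,50,0,0,0,0.8,0,23,50,0,0,0,0.8,0,23,50,0,0,0,0.8,0,23,50,0,0,0,0.8,0,23,50,0,0,0,0.8,0,23,50,0,0,0,0.8,0,15,30,0,0,0,0.8]
}}

```text
t: 28.65
eef_pos: [567.8, -84.7, 342.6]
tcp_rot: [-1.168, 1.552, -2.945]
ft_force: [0.2, 0.4, -0.5]
opening: 0.804
```

```bash
python3 - <<'E'
from fit import *
plan([607,-233.4,140],-.6)
c=Cam("wrist"); cv2.imwrite("pics/w18.png",c.img)
t=Cam("top"); print(t.at([(497.5,159)],100),t.at([(486,171)],10))
E
```

```text
grasp [564.6 -85.3 171.7] jawyaw -11.83 tilt -0.9998 t 28.65 open 0.804
shift tool [ 31.4  69.4 137.3] rot [0.3936 0.0109 0.0159] F [ 0.2  0.4 -0.5] J6 -0.05
[[ 629.85271239 -380.23954081  100.        ]] [[ 632.74734291 -391.59921206   10.        ]]
```

View pics/w18.png

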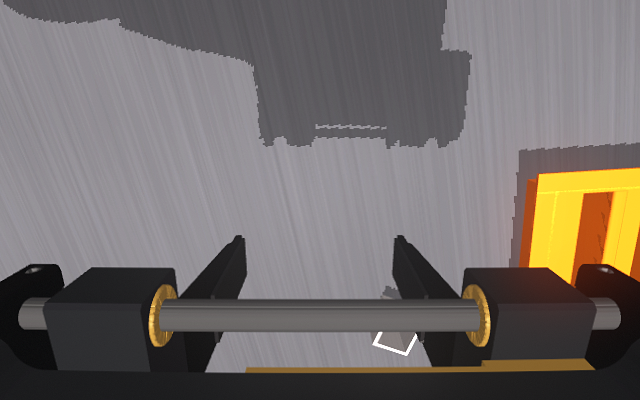

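Request:
{"name": "jog_arm", "arguments": {
  "deltas": [0,23,45,0,0.011,0.015,0.8,0,23,46,0,0,0,0.8,0,23,46,0,0,0,0.8,0,0,0,0.18,0,0,0.8,0,0,0,0.18,0,0,0.8,0,0,0,0.03,0,0,0.8,0,0,0,0,0,0,0.8]
}}

```text
t: 29.62
eef_pos: [608.0, -233.4, 333.1]
tcp_rot: [-1.646, 1.554, 2.465]
ft_force: [0.0, -0.0, 0.0]
opening: 0.799
```

```bash
python3 - <<'E'
from fit import *
plan([607,-233.4,27],-.6)
c=Cam("wrist"); cv2.imwrite("pics/w19.png",c.img)
print(c.proj([[607,-233.4,34]]))
E
```

```text
grasp [ 605.8 -231.6  162.1] jawyaw -34.48 tilt -0.9999 t 29.62 open 0.799
shift tool [135.1   1.4   0.7] rot [-0.0018 -0.0012  0.0163] F [ 0. -0.  0.] J6 0.13
[[324.40731726 199.6478105 ]]
```

View pics/w19.png

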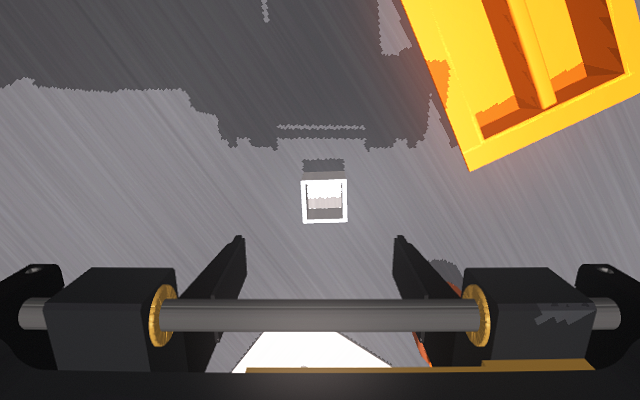

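Request:
{"name": "jog_arm", "arguments": {
  "deltas": [15,1.4,0.7,0,0,0.016,0.8,35,0,0,0,0,0,0.8,40,0,0,0,0,0,0.8,15,0,0,0,0,0,0.8,0,0,0,0,0,0,0.8]
}}

```text
t: 30.3
eef_pos: [609.3, -232.9, 226.8]
tcp_rot: [2.1, 1.567, -0.06]
ft_force: [0.6, -0.2, 0.4]
opening: 0.799
```

```bash
python3 - <<'E'
from fit import *
plan([607,-233.6,27],-.6)
c=Cam("wrist"); cv2.imwrite("pics/w20.png",c.img)
print(c.proj([[607,-233.4,34]]))
E
```

```text
grasp [ 609.8 -232.9   55.8] jawyaw -33.73 tilt -1.0 t 30.3 open 0.799
shift tool [28.8 -1.6  1.9] rot [ 0.0113 -0.0017 -0.0029] F [ 0.6 -0.2  0.4] J6 0.12
[[315.19806065 257.24299584]]
```

View pics/w20.png

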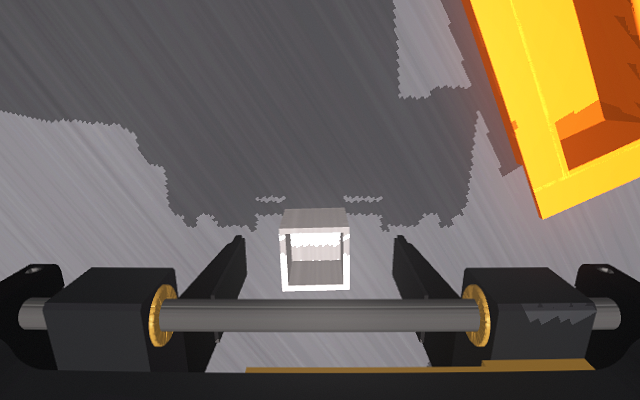

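Request:
{"name": "jog_arm", "arguments": {
  "deltas": [15,-1.5,2,0.015,-0.002,-0.003,0.8,12,0,0,0,0,0,0.8,0,0,0,0,0,0,0.8,0,0,0,0,0,0,0,0,0,0,0,0,0,0,0,0,0,0,0,0,0,0,0,0,0,0,0,0,0,0,0,0,0,0,0,0,0,0,0,0,0,0]
}}

```text
t: 31.48
eef_pos: [607.6, -234.1, 202.2]
tcp_rot: [1.635, 1.565, -0.539]
ft_force: [-0.2, 0.6, -0.1]
opening: 0.374
```

```bash
python3 - <<'E'
from fit import *
plan([607,-233.6,150],-.6)
c=Cam("wrist"); cv2.imwrite("pics/w21.png",c.img)
E
```

```text
grasp [ 608.4 -234.6   31.2] jawyaw -34.61 tilt -1.0 t 31.48 open 0.374
shift tool [-1.188e+02 -1.000e-01 -2.000e-01] rot [-0.0041 -0.0004 -0.0057] F [-0.2  0.6 -0.1] J6 0.14
```

View pics/w21.png

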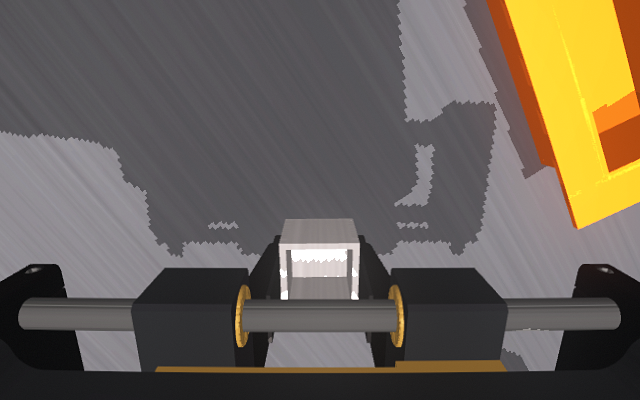

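Square cup gripped (0.374 ≈ 36 mm). Lifting, turning, carrying.

Request:
{"name": "jog_arm", "arguments": {
  "deltas": [-20,0,0,0,0,0,0,-40,0,0,0,0,0,0,-50,0,0,-0.13,0,0,0,-40,0,0,-0.13,0,0,0,0,0,0,-0.13,0,0,0,0,0,0,0,0,0,0]
}}

```text
t: 32.28
eef_pos: [606.2, -233.3, 364.2]
tcp_rot: [1.271, 1.561, -0.503]
ft_force: [0.0, -0.3, -0.8]
opening: 0.378
```

```bash
python3 - <<'E'
from fit import *
plan([439.7,375.7,180],-.21)
E
```

```text
grasp [ 607.7 -234.2  193.3] jawyaw -11.67 tilt -0.9999 t 32.27 open 0.378
shift tool [   8.8 -286.3 -562.8] rot [ 0.0063  0.003  -0.0097] F [ 0.  -0.3 -0.8] J6 -0.27
```

Request:
{"name": "jog_arm", "arguments": {
  "deltas": [0,-20,-40,0.006,0.003,-0.009,0,0,-26,-50,0,0,0,0,0,-26,-50,0,0,0,0,0,-26,-50,0,0,0,0,0,-26,-50,0,0,0,0,0,-26,-50,0,0,0,0,0,-26,-50,0,0,0,0,0,-26,-50,0,0,0,0,0,-26,-50,0,0,0,0,0,-26,-50,0,0,0,0]
}}

```text
t: 33.52
eef_pos: [464.3, 314.0, 366.5]
tcp_rot: [1.719, 1.569, -0.104]
ft_force: [0.2, 0.2, -0.9]
opening: 0.379
```

```bash
python3 - <<'E'
from fit import *
plan([439.7,375.7,140],-.21)
E
```

```text
grasp [464.7 313.9 195.5] jawyaw -14.47 tilt -1.0 t 33.52 open 0.379
shift tool [ 55.4 -39.4 -53.6] rot [-0.0426 -0.0003 -0.0021] F [ 0.2  0.2 -0.9] J6 0.73
```

Request:
{"name": "jog_arm", "arguments": {
  "deltas": [0,-17,-24,-0.02,0,0,0,20,-17,-24,-0.02,0,0,0,25,0,0,0,0,0,0,0,0,0,0,0,0,0]
}}

```text
t: 34.02
eef_pos: [439.9, 374.4, 321.4]
tcp_rot: [1.891, 1.569, 0.102]
ft_force: [0.0, 0.3, 0.0]
opening: 0.376
```

```bash
python3 - <<'E'
from fit import *
plan([439.7,375.7,66.5],-.21)
c=Cam("wrist"); cv2.imwrite("pics/w22.png",c.img)
E
```

```text
grasp [440.3 374.5 150.4] jawyaw -12.54 tilt -1.0 t 34.02 open 0.376
shift tool [83.9 -0.7 -1.1] rot [-0.0089 -0.0007 -0.0022] F [0.  0.3 0. ] J6 0.81
```

View pics/w22.png

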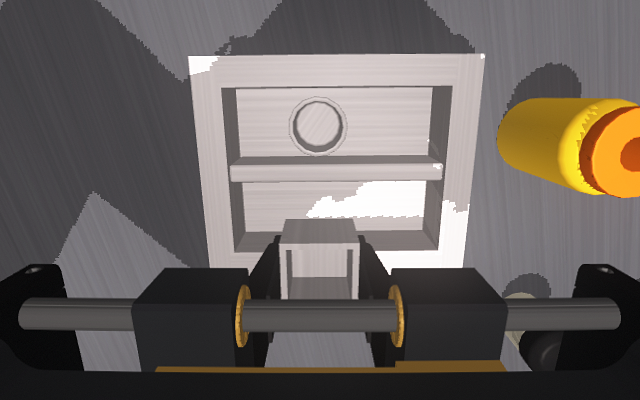

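Request:
{"name": "jog_arm", "arguments": {
  "deltas": [20,-0.7,-1,-0.009,0,-0.002,0,25,0,0,0,0,0,0,10,0,0,0,0,0,0,0,0,0,0,0,0,0]
}}

```text
t: 34.58
eef_pos: [441.7, 375.1, 271.4]
tcp_rot: [2.431, 1.562, 0.643]
ft_force: [1.2, 1.0, -1.4]
opening: 0.377
```

```bash
python3 - <<'E'
from fit import *
plan([439.7,375.7,66.5],-.21)
c=Cam("wrist"); cv2.imwrite("pics/w23.png",c.img)
s,p,M=tool(); g=p+171*M[:,0]
b=c.at([(230,165),(440,165)],72); print(b) 
E
```

```text
grasp [443.  376.1 100.4] jawyaw -12.41 tilt -1.0 t 34.58 open 0.377
shift tool [33.8 -2.3  0.1] rot [-0.0067 -0.0068 -0.0059] F [ 1.2  1.  -1.4] J6 0.81
[[408.80852    430.68844812  72.        ]
 [512.92706493 407.74488395  72.        ]]
```

View pics/w23.png

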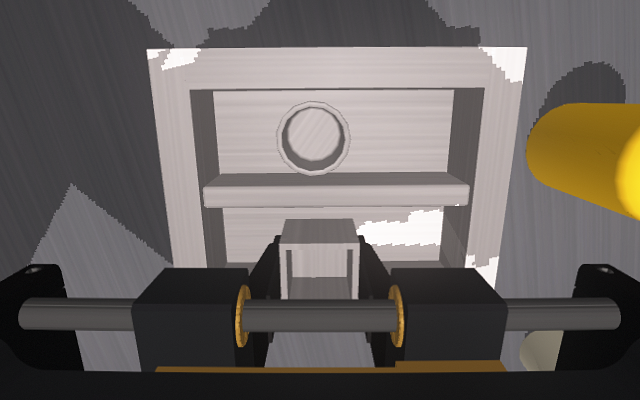

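```bash
python3 - <<'E'
from fit import *
c=Cam("wrist")
n=np.array([np.sin(.21),np.cos(.21)])
for px in [(206,175),(206,189),(466,173),(466,187)]:
    b=c.at([px],72)[0]; print(b.round(1), "pan-y from est centre",((b[:2]-[457.7,402.5])@n).round(1))
E
```

```text
[395.4 428.5  72. ] pan-y from est centre 12.4
[393.2 421.4  72. ] pan-y from est centre 5.0
[525.9 400.8  72. ] pan-y from est centre 12.5
[525.1 393.4  72. ] pan-y from est centre 5.1
```

```bash
python3 - <<'E'
from fit import *
c=Cam("wrist"); c.crop("w23c.png",140,30,200,150,4); c.crop("w23d.png",180,150,160,120,5)
n=np.array([np.sin(.21),np.cos(.21)])
for px in [(147.5,49.5),(527,47)]:
    b=c.at([px],75)[0]; print(b.round(1), ((b[:2]-[457.7,402.5])@n).round(1))
E
```

```text
[387.2 491.6  75. ] 72.5
[559.6 455.3  75. ] 72.9
```

View pics/w23d.png

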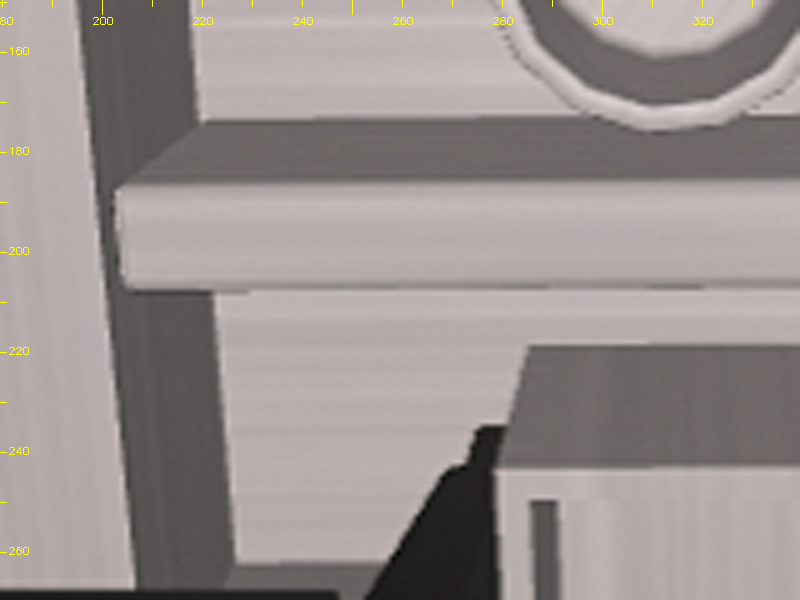

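The bar's top runs rows 187–207, which matches the pan estimate to within 0.5 mm. Descending.

Request:
{"name": "jog_arm", "arguments": {
  "deltas": [10,-2.3,0,-0.006,-0.007,-0.006,0,12,0,0,0,0,0,0,6,0,0,0,0,0,0,0,0,0,0,0,0,0]
}}

```text
t: 35.22
eef_pos: [439.3, 376.0, 242.6]
tcp_rot: [2.315, 1.57, 0.535]
ft_force: [1.1, -0.3, -1.2]
opening: 0.378
```

```bash
python3 - <<'E'
from fit import *
plan([439.7,375.7,66.5],-.21)
E
```

```text
grasp [439.5 376.1  71.6] jawyaw -12.02 tilt -1.0 t 35.23 open 0.378
shift tool [5.1 0.4 0.2] rot [ 0.0003 -0.0008 -0.0009] F [ 1.1 -0.3 -1.2] J6 0.8
```

Request:
{"name": "jog_arm", "arguments": {
  "deltas": [3,0,0,0,0,0,0,2,0,0,0,0,0,0,1,0,0,0,0,0,0,0,0,0,0,0,0,0]
}}

```text
t: 35.72
eef_pos: [439.4, 376.1, 237.4]
tcp_rot: [2.346, 1.568, 0.565]
ft_force: [0.1, 0.7, -0.3]
opening: 0.376
```

```bash
python3 - <<'E'
from fit import *
plan([439.7,375.7,66.2],-.21)
E
```

```text
grasp [439.8 376.3  66.4] jawyaw -12.01 tilt -1.0 t 35.73 open 0.376
shift tool [0.2 0.4 0.3] rot [ 0.0003 -0.0016 -0.0017] F [ 0.1  0.7 -0.3] J6 0.8
```

Request:
{"name": "jog_arm", "arguments": {
  "deltas": [0.8,0,0,0,0,0,0,0,0,0,0,0,0,0.7,0,0,0,0,0,0,0.7,0,0,0,0,0,0,0.7,-20,0,0,0,0,0,0.7,-35,0,0,0,0,0,0.7,-35,0,0,0,0,0,0.7,-40,0,0,0,0,0,0.7,0,0,0,0,0,0,0.7]
}}

```text
t: 36.85
eef_pos: [439.3, 376.0, 369.9]
tcp_rot: [2.321, 1.57, 0.541]
ft_force: [-0.3, -0.6, 0.2]
opening: 0.697
```

```bash
python3 - <<'E'
from fit import *
plan([458.5,-393.5,200],.34-np.pi/2)
c=Cam("wrist"); cv2.imwrite("pics/w24.png",c.img)
E
```

```text
grasp [439.5 376.1 198.9] jawyaw -12.02 tilt -1.0 t 36.85 open 0.697
shift tool [ -1.5 178.9 748.6] rot [ 1.021e+00 -1.200e-03 -4.000e-04] F [-0.3 -0.6  0.2] J6 0.8
```

View pics/w24.png

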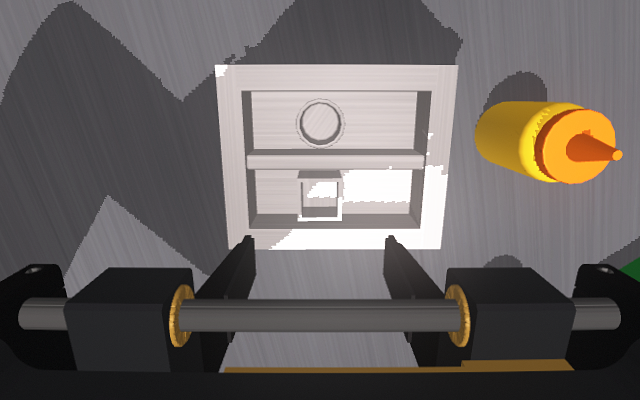

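Both cups stand in their compartments. Now to the lid.

Request:
{"name": "jog_arm", "arguments": {
  "deltas": [0,9,40,0,0,0,0.6,0,13,55,0,0,0,0.6,0,13,55,0,0,0,0.6,0,13,55,0,0,0,0.6,0,13,55,0,0,0,0.6,0,13,55,0,0,0,0.6,0,13,55,0,0,0,0.6,0,13,55,0,0,0,0.6,0,13,55,0,0,0,0.6,0,13,55,0,0,0,0.6]
}}

```text
t: 38.15
eef_pos: [449.9, -187.7, 357.3]
tcp_rot: [-1.332, 1.553, -3.106]
ft_force: [-0.1, 0.8, 0.5]
opening: 0.6
```

```bash
python3 - <<'E'
from fit import *
plan([458.5,-393.5,200],.34-np.pi/2)
E
```

```text
grasp [ 446.8 -187.8  186.3] jawyaw -11.67 tilt -0.9998 t 38.15 open 0.6
shift tool [-13.7  49.9 199.9] rot [1.0271 0.0128 0.0137] F [-0.1  0.8  0.5] J6 -0.32
```

Request:
{"name": "jog_arm", "arguments": {
  "deltas": [-5,12,50,0,0,0,0.6,-5,13,50,0,0,0,0.6,0,13,50,0,0,0,0.6,0,10,45,0,0,0,0.6,0,0,0,0.18,0,0,0.6,0,0,0,0.18,0,0,0.6,0,0,0,0.18,0,0,0.6,0,0,0,0.18,0,0,0.6,0,0,0,0.18,0,0,0.6,0,0,0,0.13,0,0,0.6]
}}

```text
t: 39.4
eef_pos: [454.3, -399.7, 349.5]
tcp_rot: [-0.746, 1.532, 2.694]
ft_force: [-0.1, -0.2, -0.0]
opening: 0.599
```

```bash
python3 - <<'E'
from fit import *
plan([458.5,-393.5,100],.34-np.pi/2)
c=Cam("wrist"); cv2.imwrite("pics/w25.png",c.img)
E
```

```text
grasp [ 448.3 -396.8  178.6] jawyaw -72.94 tilt -0.9992 t 39.4 open 0.599
shift tool [78.4 -2.6 -8.1] rot [-0.0418  0.028   0.027 ] F [-0.1 -0.2 -0. ] J6 0.45
```

View pics/w25.png

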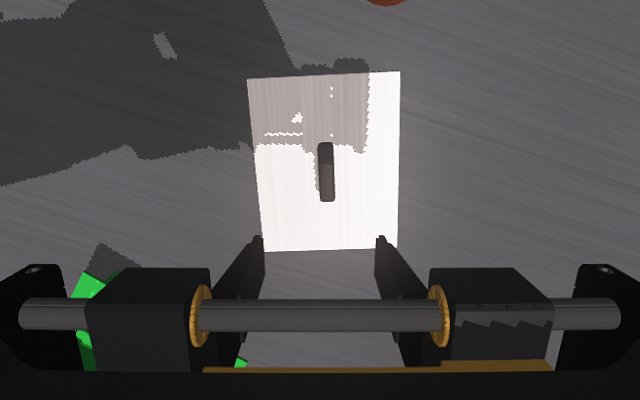

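```bash
python3 - <<'E'
from fit import *
c=Cam("wrist")
print(fit(c,rect(164,132,4),np.array([(247,79),(400,71),(398,248.5),(263,251)],float),[458,-393,.34]))
print(c.at([(326,172)],28))
E
```

```text
(array([ 4.58701743e+02, -3.96008747e+02,  3.37605531e-01]), array([[-0.7637488 , -0.43432017],
       [ 0.93764393,  0.10556066],
       [-0.92452493, -0.48571559],
       [ 0.70399442,  0.96032024]]))
[[ 461.13066194 -394.79659611   28.        ]]
```

Request:
{"name": "jog_arm", "arguments": {
  "deltas": [10,-3,-8,-0.042,0.028,0.027,0.6,30,0,0,0,0,0,0.6,30,0,0,0,0,0,0.6,0,0,0,0,0,0,0.6]
}}

```text
t: 40.0
eef_pos: [460.6, -393.8, 274.7]
tcp_rot: [-1.375, 1.568, 2.126]
ft_force: [0.3, 0.4, -0.2]
opening: 0.603
```

```bash
python3 - <<'E'
from fit import *
plan([458.5,-393.5,26],.34-np.pi/2)
c=Cam("wrist"); cv2.imwrite("pics/w26.png",c.img); c.crop("w26c.png",220,30,200,150,4)
E
```

```text
grasp [ 460.3 -393.4  103.7] jawyaw -69.42 tilt -1.0 t 40.0 open 0.603
shift tool [77.7 -0.8  1.8] rot [0.0192 0.0006 0.0028] F [ 0.3  0.4 -0.2] J6 0.39
```

View pics/w26.png

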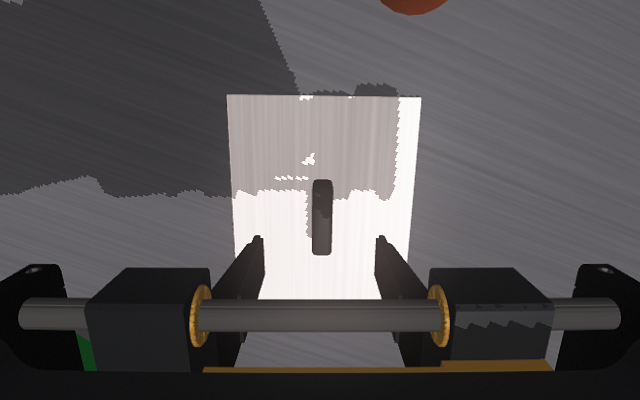

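```bash
python3 - <<'E'
from fit import *
c=Cam("wrist")
P=c.at([(228,95),(421,98)],4); print(P); e=P[0]-P[1]; a=np.arctan2(e[1],e[0])-np.pi/2; print(a,np.linalg.norm(e),P.mean(0)-82*np.array([np.cos(a),np.sin(a),0]))
print(c.at([(322,180.5),(322,217)],28))
plan([459.3,-394.7,26],.338-np.pi/2)
E
```

```text
[[ 514.25702617 -307.92265099    4.        ]
 [ 558.36423801 -430.84108455    4.        ]]
0.3445222429876156 130.59244789306666 [ 459.12920457 -397.0771245     4.        ]
[[ 486.278882   -386.25550833   28.        ]
 [ 462.85594529 -395.11238337   28.        ]]
grasp [ 461.2 -394.3  106.1] jawyaw -69.48 tilt -1.0 t 40.1 open 0.598
shift tool [80.1 -0.2  1.8] rot [ 0.0201 -0.001  -0.0009] F [-0.2  0.7  0.7] J6 0.4
```

Request:
{"name": "jog_arm", "arguments": {
  "deltas": [15,0.5,1.5,0.02,0,0,0.6,25,0,0,0,0,0,0.6,20,0,0,0,0,0,0.6,0,0,0,0,0,0,0.6]
}}

```text
t: 40.6
eef_pos: [459.9, -396.0, 217.3]
tcp_rot: [2.06, 1.564, -0.745]
ft_force: [0.1, 0.1, 1.2]
opening: 0.602
```

```bash
python3 - <<'E'
from fit import *
plan([459.3,-395.3,26],.34-np.pi/2)
E
```

```text
grasp [ 460.8 -396.7   46.3] jawyaw -70.7 tilt -1.0 t 40.6 open 0.602
shift tool [20.3 -0.9  0.4] rot [-0.0032 -0.0031 -0.0059] F [0.1 0.1 1.2] J6 0.41
```

Request:
{"name": "jog_arm", "arguments": {
  "deltas": [12,-0.9,0.4,-0.003,-0.003,-0.006,0.6,8,0,0,0,0,0,0.6,0,0,0,0,0,0,0.6,0,0,0,0,0,0,0,0,0,0,0,0,0,0,0,0,0,0,0,0,0,0,0,0,0,0,0,0,0,0,0,0,0,0,0,0,0,0,0,0,0,0]
}}

```text
t: 41.72
eef_pos: [459.6, -395.6, 198.5]
tcp_rot: [2.023, 1.568, -0.778]
ft_force: [-0.5, 0.2, -0.2]
opening: 0.146
```

```bash
python3 - <<'E'
from fit import *
plan([459.3,-395.3,26],.34-np.pi/2)
E
```

```text
grasp [ 460.  -396.    27.5] jawyaw -70.52 tilt -1.0 t 41.73 open 0.146
shift tool [ 1.5 -0.4  0.2] rot [-0.     -0.0014 -0.0029] F [-0.5  0.2 -0.2] J6 0.41
```

Request:
{"name": "jog_arm", "arguments": {
  "deltas": [-10,0,0,0,0,0,0,-25,0,0,0,0,0,0,-40,0,0,0,0,0,0,-40,0,0,-0.15,0,0,0,-40,0,0,-0.18,0,0,0,-20,0,0,-0.18,0,0,0,0,0,0,-0.18,0,0,0,0,0,0,-0.18,0,0,0,0,0,0,-0.18,0,0,0,0,0,0,-0.18,0,0,0]
}}

```text
t: 42.98
eef_pos: [458.0, -393.9, 384.3]
tcp_rot: [0.779, 1.567, -0.754]
ft_force: [0.1, -0.1, -1.1]
opening: 0.145
```

Request:
{"name": "jog_arm", "arguments": {
  "deltas": [0,0,0,-0.18,0,0,0,0,0,0,-0.18,0,0,0,0,0,0,-0.18,0,0,0,0,0,0,-0.18,0,0,0,0,0,0,-0.18,0,0,0,0,0,0,-0.18,0,0,0,0,0,0,-0.18,0,0,0,0,0,0,0,0,0,0]
}}

```text
t: 43.98
eef_pos: [456.5, -392.3, 388.2]
tcp_rot: [-0.482, 1.567, -0.713]
ft_force: [-0.5, 0.1, -2.5]
opening: 0.145
```

```bash
python3 - <<'E'
from fit import *
plan([457.7,402.5,200],-.21+np.pi/2)
c=Cam("wrist"); cv2.imwrite("pics/w27.png",c.img)
E
```

```text
grasp [ 457.  -392.7  217.2] jawyaw 76.76 tilt -1.0 t 43.98 open 0.145
shift tool [  15.5  773.9 -181. ] rot [-0.0211  0.0029  0.0016] F [-0.5  0.1 -2.5] J6 -2.16
```

View pics/w27.png

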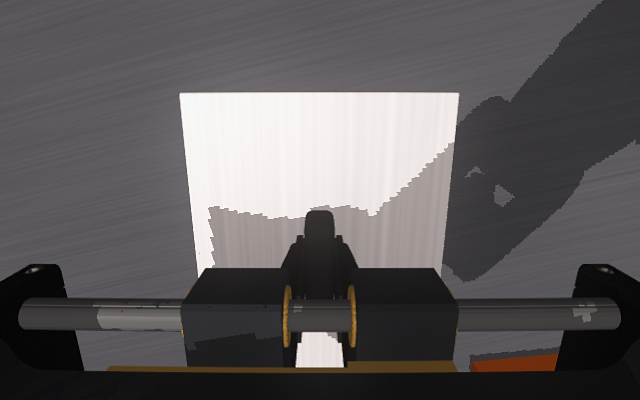

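```bash
python3 - <<'E'
from fit import *
s,p,M=tool(); g=p+171*M[:,0]
c=Cam("wrist")
print(((c.at([(180,93.5),(459,93.5)],g[2]-23.5)-g)@M).round(1))
E
```

```text
[[ 23.4 -65.2 -80.9]
 [ 23.1  65.3 -81. ]]
```

Request:
{"name": "jog_arm", "arguments": {
  "deltas": [0,40,-9,-0.02,0.003,0,0,0,53,-12,0,0,0,0,0,53,-12,0,0,0,0,0,53,-12,0,0,0,0,0,53,-12,0,0,0,0,0,53,-12,0,0,0,0,0,53,-12,0,0,0,0,0,53,-12,0,0,0,0,0,53,-12,0,0,0,0,0,53,-12,0,0,0,0]
}}

```text
t: 45.32
eef_pos: [462.0, 150.6, 388.8]
tcp_rot: [-0.238, 1.565, -0.497]
ft_force: [0.5, 0.2, -1.5]
opening: 0.145
```

```bash
python3 - <<'E'
from fit import *
plan([457.7,402.5,200],-.21+np.pi/2)
E
```

```text
grasp [462.8 150.1 217.8] jawyaw 75.12 tilt -1.0 t 45.33 open 0.145
shift tool [ 17.2 242.4 -68.9] rot [-0.0496  0.0052  0.0014] F [ 0.5  0.2 -1.5] J6 -1.13
```

Request:
{"name": "jog_arm", "arguments": {
  "deltas": [0,50,-13,-0.025,0.005,0,0,0,50,-13,-0.025,0,0,0,0,50,-14,0,0,0,0,0,45,-14,0,0,0,0,0,35,-10,0,0,0,0,0,0,0,0,0,0,0]
}}

```text
t: 46.08
eef_pos: [449.9, 400.6, 389.3]
tcp_rot: [-0.03, 1.569, -0.256]
ft_force: [-0.4, -0.8, -1.7]
opening: 0.149
```

```bash
python3 - <<'E'
from fit import *
plan([457.7,402.5,130],-.21+np.pi/2)
E
```

```text
grasp [450.2 400.5 218.3] jawyaw 77.03 tilt -1.0 t 46.08 open 0.149
shift tool [88.3  3.6  7. ] rot [-0.0163  0.0016  0.0001] F [-0.4 -0.8 -1.7] J6 -0.73
```

Request:
{"name": "jog_arm", "arguments": {
  "deltas": [20,3.6,7,-0.016,0.001,0,0,35,0,0,0,0,0,0,25,0,0,0,0,0,0,0,0,0,0,0,0,0]
}}

```text
t: 46.58
eef_pos: [459.4, 399.1, 304.0]
tcp_rot: [-1.83, 1.569, -2.047]
ft_force: [0.6, -1.2, -1.7]
opening: 0.144
```

```bash
python3 - <<'E'
from fit import *
plan([457.7,402.5,102.8],-.21+np.pi/2)
c=Cam("wrist"); cv2.imwrite("pics/w28.png",c.img)
E
```

```text
grasp [459.3 398.8 133. ] jawyaw 77.59 tilt -1.0 t 46.58 open 0.144
shift tool [30.2  3.  -2.4] rot [-0.0065 -0.0005  0.002 ] F [ 0.6 -1.2 -1.7] J6 -0.75
```

View pics/w28.png

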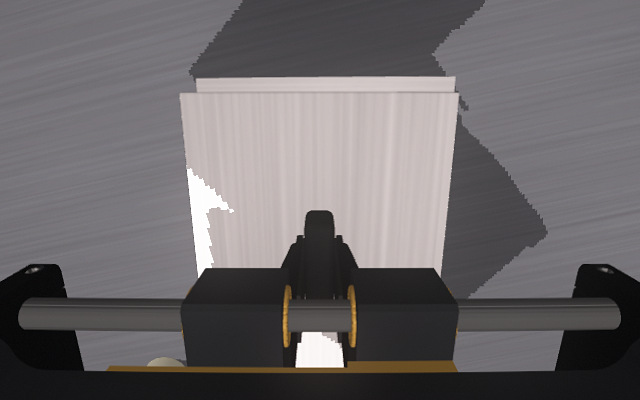

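```bash
python3 - <<'E'
from fit import *
s,p,M=tool(); g=p+171*M[:,0]
c=Cam("wrist"); c.crop("w28c.png",170,60,150,50,5)
P=c.at([(196,78.5),(456,76.5)],75)
print(P, ((P-g)@M).round(1)); e=P[1]-P[0]; a=np.arctan2(e[1],e[0])-np.pi/2
print(np.linalg.norm(e),a,P.mean(0)+88*np.array([np.cos(a),np.sin(a),0]))
print(((c.at([(180,93.5),(459,93.5)],g[2]-23.5)-g)@M).round(1))
E
```

```text
[[357.6668851  351.13220466  75.        ]
 [387.65153254 492.92161966  75.        ]] [[ 59.2 -68.8 -89.3]
 [ 59.1  76.2 -90.5]]
144.92521274407858 -0.20840265765827848 [458.7551219  403.81994233  75.        ]
[[ 23.5 -65.2 -80.9]
 [ 23.4  65.4 -81. ]]
```

View pics/w28c.png

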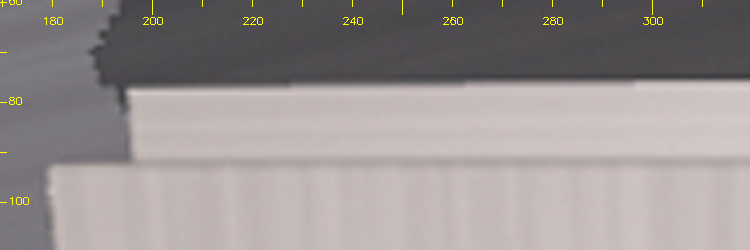

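Request:
{"name": "jog_arm", "arguments": {
  "deltas": [8,4,-1.5,-0.006,0,0.002,0,10,0,0,0,0,0,0,6,0,0,0,0,0,0,0,0,0,0,0,0,0]
}}

```text
t: 47.18
eef_pos: [459.4, 404.0, 282.7]
tcp_rot: [0.899, 1.564, 0.689]
ft_force: [0.2, 0.3, -2.5]
opening: 0.148
```

```bash
python3 - <<'E'
from fit import *
plan([458.3,403.2,102.5],-.209+np.pi/2)
c=Cam("wrist"); cv2.imwrite("pics/w29.png",c.img)
E
```

```text
grasp [460.3 404.8 111.7] jawyaw 77.96 tilt -1.0 t 47.17 open 0.148
shift tool [ 9.1 -1.1 -1. ] rot [-0.0012  0.0042 -0.0052] F [ 0.2  0.3 -2.5] J6 -0.75
```

View pics/w29.png

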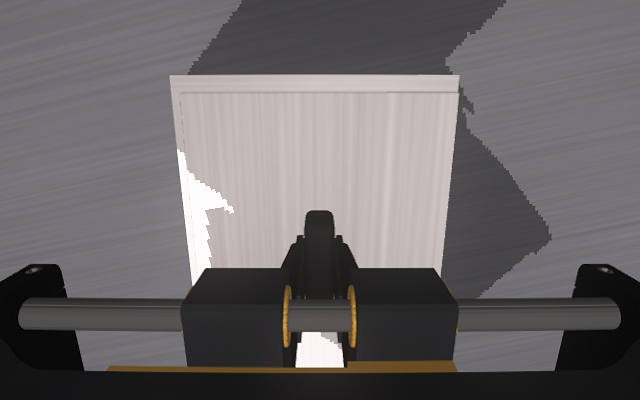

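Request:
{"name": "jog_arm", "arguments": {
  "deltas": [4,-2,-1,-0.001,0.004,-0.005,0,3,0,0,0,0,0,0,1,0,0,0,0,0,0,0,0,0,0,0,0,0]
}}

```text
t: 47.72
eef_pos: [458.0, 402.2, 274.8]
tcp_rot: [0.806, 1.57, 0.597]
ft_force: [-0.0, 0.2, -2.0]
opening: 0.144
```

```bash
python3 - <<'E'
from fit import *
plan([458.3,402.7,102.5],-.209+np.pi/2)
c=Cam("wrist"); cv2.imwrite("pics/w30.png",c.img); c.crop("w30c.png",160,60,320,100,2)
E
```

```text
grasp [458.2 402.3 103.8] jawyaw 78.02 tilt -1.0 t 47.73 open 0.144
shift tool [1.3 0.5 0.2] rot [-0.0001  0.0006 -0.0007] F [-0.   0.2 -2. ] J6 -0.75
```

View pics/w30c.png

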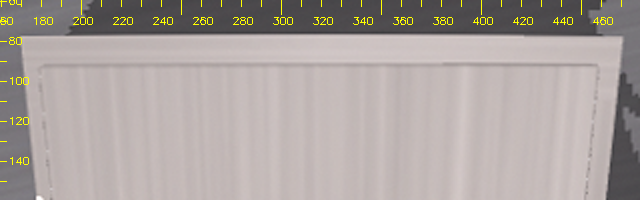

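Lid is centred: flange margins are about 9 px left and 10 px right. Lowering the last millimetre, then releasing.

Request:
{"name": "jog_arm", "arguments": {
  "deltas": [1.2,0,0,0,0,0,0,0.8,0,0,0,0,0,0,0,0,0,0,0,0,0]
}}

```text
t: 48.15
eef_pos: [458.0, 402.3, 273.6]
tcp_rot: [0.854, 1.569, 0.645]
ft_force: [-1.0, 0.5, -0.9]
opening: 0.144
```

Request:
{"name": "jog_arm", "arguments": {
  "deltas": [0,0,0,0,0,0,0.5,0,0,0,0,0,0,0.5,0,0,0,0,0,0,0.5,-20,0,0,0,0,0,0.5,-35,0,0,0,0,0,0.5,-35,0,0,0,0,0,0.5,-40,0,0,0,0,0,0.5,0,0,0,0,0,0,0.5]
}}

```text
t: 49.15
eef_pos: [458.1, 402.2, 407.2]
tcp_rot: [0.804, 1.569, 0.595]
ft_force: [1.2, -0.2, -0.6]
opening: 0.503
```

```bash
python3 - <<'E'
from fit import *
plan([458.3,402.7,220],-.209+np.pi/2)
c=Cam("wrist"); cv2.imwrite("pics/w31.png",c.img)
c=Cam("scene"); c.crop("s3.png",330,60,140,120,5)
E
```

```text
grasp [458.3 402.4 236.2] jawyaw 78.01 tilt -1.0 t 49.15 open 0.503
shift tool [16.2  0.5  0.1] rot [-0.0002  0.0012 -0.0013] F [ 1.2 -0.2 -0.6] J6 -0.75
```

View pics/w31.png

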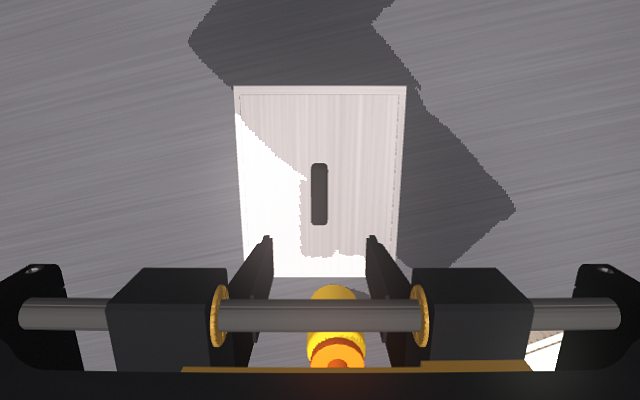

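View pics/s3.png

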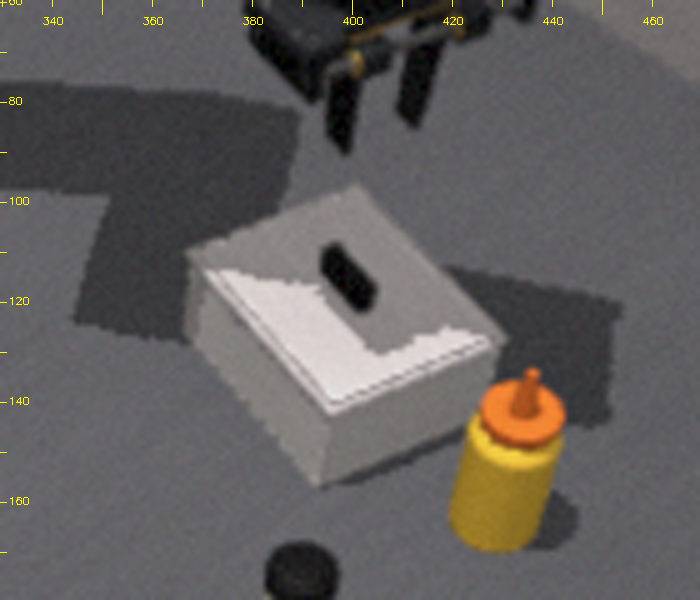

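The lid lies flat, square and centred on the pan flange in both views. Nothing is in the gripper and the bottle and shaker haven't moved, so I'm handing in.

```bash
python3 - <<'E'
from cell import env
print(env.job_done())
E
```

```text
the job is handed in; nothing more can be done
None
```

The chilled sauce box is set up in the order you asked for, and I handed the job in at about 49 s of the 144 s allowed:
- **Freezer block:** it lies flat and lengthwise on the box's floor, about 2 mm from the middle in the wrist view.
- **Pan:** it is fully seated, with its flange on the box walls in the scene view.
- **Cups:** the round one stands in the left compartment and the square one in the right. Both sit about 12 mm back from the middle of their compartments, which kept the gripper clear of the tall bottle.
- **Lid:** it lies flat and square on the flange. The side margins differed by about 1 px just before release, and it looked unchanged in the wrist and scene views afterwards.

**Checks:** none failed. Estimates of the pan's centre from different views disagreed by 1–2 mm, within the calibration error, so I centred the lid by eye on the flange margins. Force readings between moves stayed under 5 N. The shaker and tall bottle stand where they were in the last scene view. I did not photograph the short bottle or the look-alikes again at the end, but the arm never went near enough to touch them.

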